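# Fit the bending lever to the tube bender

### The arm

A 6-joint arm with a two-finger parallel gripper is mounted at the origin on the work surface. World frame = base frame: x ahead of the robot, y to its left, z up, the work surface at z = 0. Lengths are in mm, angles in degrees, forces in N, time in s.
With the tool pointing down it reaches from about 300 to 850 mm from the base axis. Payload 4.2 kg.
Tool frame: the origin (TCP) lies at the very end of the fingers, on their centre line; the grasp point (between the pads) lies 19 mm behind it (env.grip_depth is the distance from the TCP to the grasp point, in mm); y points along the fingers, z is the direction in which the jaws open and shut, and the axes are right-handed (so a half turn about y gives the same grasp; the last joint's range is limited). The gripper opens to 91 mm and grips with 3 to 60 N. Pads are 32 mm wide; open, the fingers measure 118 mm over their backs; the gripper's body (76 mm by 178 mm) begins 60 mm behind the grasp point.
Start: joints at [62.051, 18.312, 89.639, -0, 72.044, -1.146], TCP at [259.286, 513.239, 213.976] pointing down, gripper open.
Joint ranges: [-177.97, 177.97], [-48.28, 115.42], [12.27, 149.76], [-77.06, 257.06], [2.81, 150.46], [-146.56, 146.56]. Speed limits (degrees/s): [147.25, 147.25, 180, 180, 180, 180].

### API

Orientations are given as [roll, pitch, yaw] about the fixed x, y, z axes, in that order (R = Rz(yaw) Ry(pitch) Rx(roll)).
In Python, from workcell import state, imaging, job, env gives the robot as it stands.
- The arm moves only by the shell command python3 -m pendant 'ROWS' [FORCE]. ROWS is JSON, a list of rows, each an object with "delta_pos": the shift along the tool's x, y, z in cm, a list of three; "twist": the turn, a rotation vector about the tool's x, y, z in degrees, a list of three; "grip": the opening in per cent of the stroke, from 0 (shut) to 100 (fully open). In form: [{"delta_pos": [tx, ty, tz], "twist": [wx, wy, wz], "grip": grip}, ...]. A call has exactly 5 rows; each row is the pose to reach, as a shift and turn from the pose commanded when the call began, along the tool's axes at that moment; what a row does not reach only later rows make up. A row lasts 1/10 s, in which the tool goes at most 50 mm and 8.59 degrees, less where a joint would pass 70% of its speed; a pose out of reach is approached as far as the arm can. A call with a gripper value outside its range is refused whole. The fingers move at their own pace and stop on an object; FORCE is the grip in N (left out, the last holds). Time passes only in rows, so rows that repeat a pose let the fingers close, or fill a call up. It gives the time, the measured TCP pose, the force and the opening at its end, in the units of the state.
- state(): the state, without advancing time (a new reading comes with each control period).
- imaging.grab_frame(name): name is "scene" or "top" or "wrist"; returns (picture, depth): 480x640x3 uint8, red, green, blue; 480x640 float32, mm along the optical axis (not along the pixel's ray), 0 where there is no reading.
- imaging.camera_info(name): a dict with "fx", "fy", "cx", "cy" (pixels), "k1" (the pictures are not rectified: a ray, as slopes to the right and down, at radius r is drawn at 1 + k1 r^2 times it, then the intrinsics apply), "R" (3x3) and "t" (3): a world point X has camera coordinates R X + t. Camera axes: x right, y down, z forward; pixel columns grow to the right and rows downward; lengths in mm; the calibration is good to about 2 mm. A picture is of the moment at which its call begins: read the wrist's pose just before it. camera_info takes no time and is no camera call; for the wrist camera it gives the pose at the moment of the call.
- job.job_done(): hands the job in, once; it reports no verdict.
The state is a dict: "time_s": time; "qpos": joint angles; "qvel": joint speeds; "effort": joint torques, N m; "ee_pos": TCP position; "ee_rot": TCP orientation; "force": force on the tool from outside, world axes, zero at the start; "torque": the same for the moment, N m; "gripper_width": finger opening in mm.
Only numpy, scipy, OpenCV 4.12 (cv2) and the standard library are available. Lean on these libraries where they do the work, as an engineer would, in place of code of your own. Each camera call takes 0.05 s, during which the arm holds its last target.

### The job

Make the tube-bending fixture ready: with the wooden scraper block, and not with the fingers, push all four brass offcuts off the steel plate into the tray at its end, then put the scraper down on the bench, clear of the fixture and its tray. After that, turn the steel lever so that its bore matches the splines of the upright shaft, thread it on until its hub lies flat on the plate, and let go. Do not knock over or shift the other things on the bench.

Things in the scene. Friction and masses are not known exactly. Their poses are not given: they have to be found in the camera images.
- fixture: Tube-bending fixture fixed to the bench: dark steel plate 150 (x) by 240 (y), top 30 above the bench. Origin: under its centre, at bench height. The shaft stands at y = +80. The -y edge is at y = -120, then comes the tray. Offcuts lie at y -75 to 0, x within 32 of the middle.
- tray_floor (a point): Centre of the floor of the open aluminium tray that joins the plate's -y end; axes as the fixture's. The tray measures 180 (x) by 100 (y) over its 3 thick walls; its floor is 3 and its rim 20 above the bench, so 10 below the plate's top.
- shaft: Steel shaft fixed upright in the plate. Origin: on its axis at the plate's top; z up. Core diameter 18, 42 high, top 6 tapered to 12. Three splines 7 wide reach 15 from the axis towards its own +y, -x and -y, 33 high (top 5 tapered); none towards +x, where the fitted lever's arm points. +x lies roughly along the fixture's -y, the angle varies.
- lever: Loose steel lever, 0.4 kg, flat on the bench at the left. Origin: on the bore's axis at the underside; x along the arm, z up. Hub diameter 56, 28 high. Bore diameter 20, with three slots 9 wide out to 16.5 towards +y, -x and -y: fits only with its x along the shaft's x, 1 play all round. Arm 22 wide, 18 high, to x = 137; black upright grip, diameter 26, at x = 122, top 52 high.
- lever_grip (a point): Point in the middle of the lever's arm, 65 from the bore's axis and 9 above the underside: a good place to grip across the 22 wide bar. The lever's centre of mass lies 40 from the bore's axis.
- scraper: Loose wooden scraper block, about 0.2 kg, standing on the bench at the far left. Origin: centre of its underside; x along its length, z up. Base 110 long (x), 34 thick (y), 22 high; on it a grip ridge 75 long, 22 thick, from 22 to 67 high.
- scraper_grip (a point): Point in the grip ridge, 50 above the scraper's underside: grip across the 22 thickness.
- chip0: Loose brass slice of rod, diameter 18, 7 high, lying on the plate. Origin: centre of its underside.
- chip1: Loose brass bar end, 20 by 13, 7 high, lying on the plate. Origin: centre of its underside.
- chip2: Loose brass slice of rod, diameter 18, 7 high, lying on the plate. Origin: centre of its underside.
- chip3: Loose brass bar end, 20 by 13, 7 high, lying on the plate. Origin: centre of its underside.
- oil_bottle: Whitish plastic bottle, diameter 40, 100 high, black cap, standing on the bench to the left of the fixture; leave alone. Origin: centre of its underside.
- ferrule: Short upright brass tube, diameter 40, 30 high, on the bench on the robot's side; leave alone. Origin: centre of its underside.
- polish_tin: Round tin, diameter 70, 60 high, on the bench at the left; leave alone. Origin: centre of its underside.
- driver: Screwdriver about 200 long, lying on the bench at the far right, beyond the tray; leave alone. Origin: about its middle.
There are look-alikes about, which are no part of the job. What is shaped like the scraper but orange or red is not meant.

How it is judged (in metres and radians):
On the way, in this order (a step that is already met when the one before it is completed fails the run):
1. all four offcuts lie in the tray (x of chip0 in the frame of tray_floor between -0.088 and 0.088 m and y of chip0 in the frame of tray_floor between -0.056 and 0.056 m and z of each of chip0, chip1, chip2, chip3 in the frame of tray_floor below 0.024 m and x of chip1 in the frame of tray_floor between -0.088 and 0.088 m and y of chip1 in the frame of tray_floor between -0.056 and 0.056 m and x of chip2 in the frame of tray_floor between -0.088 and 0.088 m and y of chip2 in the frame of tray_floor between -0.056 and 0.056 m and x of chip3 in the frame of tray_floor between -0.088 and 0.088 m and y of chip3 in the frame of tray_floor between -0.056 and 0.056 m), for 0.2 s.
2. the scraper is put down on the bench, clear of the fixture (height (world z) of scraper below 0.02 m and contact force between scraper and the fingers below 0.2 N and horizontal distance between scraper and tray_floor above 0.12 m), for 0.1 s.
3. the lever is threaded fully on to the shaft (horizontal distance between lever and shaft below 0.0035 m and z of lever in the frame of shaft below 0.003 m and angle between the x axis of lever and the x axis of shaft, either way round below 0.15 rad and angle between lever's own z axis and vertical below 0.06 rad), for 0.2 s.
At the end, for the whole second after the job is handed in: All offcuts in the tray; scraper at rest on the bench, over 120 mm from the tray's centre; lever at rest on the shaft, matched within 0.15 rad, bore within 3.5 mm of the axis, tilt under 0.06 rad, underside less than 3 mm above the plate (all of step 1 and all of step 3 and height (world z) of scraper below 0.02 m and horizontal distance between scraper and tray_floor above 0.12 m and linear speed of each of lever, scraper below 0.02 m/s); the robot touches nothing.
It fails at once if an offcut is pushed with the fingers (contact force between any of chip0, chip1, chip2, chip3 and the fingers above 0.5 N).
It fails at once if an offcut is pushed with the lever (contact force between any of chip0, chip1, chip2, chip3 and lever above 0.5 N).
It fails at once if another thing on the bench is shifted by more than 30 mm (distance of any of oil_bottle, ferrule, polish_tin, driver from where it was at the start of the episode above 0.03 m).
It also fails if it takes over 70 s, if anything falls off the work surface, if the arm or the gripper's body presses on something with over 40 N, if the wrist force passes 120 N, or if a joint passes its speed limit or range.

## Working session

There is one attempt and no reset: what is moved stays moved. The work goes in short steps, Python scripts to look and compute and a shell command to move; the robot and the scene stay as the last step left them, time stands still between calls to the robot, and variables do not carry over. Pictures are saved under pics/ and viewed, and the job is handed in when it is done.

```bash
ls; mkdir -p pics; python3 - <<'E'
from workcell import state, imaging, job, env
import cv2
s=state();print({k:s[k] for k in ('time_s','ee_pos','ee_rot','force','gripper_width')},env.grip_depth)
for n in ("scene","top","wrist"):
    i=imaging.camera_info(n);print(n,i)
    p,d=imaging.grab_frame(n);cv2.imwrite(f"pics/{n}0.png",p[:,:,::-1])
    import numpy as np
    np.savez(f"{n}0.npz",p=p,d=d)
E
```

```text
pics
{'time_s': 0.0, 'ee_pos': array([259.04677423, 512.76853357, 213.11536158]), 'ee_rot': array([-9.01011679e+01,  2.77555605e-04, -2.68031313e+01]), 'force': array([ 0.05858855, -0.2643414 , -0.6947339 ]), 'gripper_width': 91.17432264348342} 18.8
scene {'fx': 448.2716117214241, 'fy': 448.2716117214241, 'cx': 320.50860007734025, 'cy': 238.11488785519984, 'k1': -0.06326566166043766, 'R': array([[-0.00875544,  0.99976983,  0.01958641],
       [ 0.6136851 ,  0.02083696, -0.78927589],
       [-0.78950234,  0.00510942, -0.61372628]]), 't': array([ -13.86891625, -274.83563619, 1574.56374731])}
top {'fx': 556.7423126207664, 'fy': 556.7423126207664, 'cx': 318.53478935073247, 'cy': 226.98481840458118, 'k1': -0.05264132526637466, 'R': array([[-0.00267548, -0.99998957,  0.00370064],
       [-0.98313316,  0.0019536 , -0.18288076],
       [ 0.18287163, -0.00412752, -0.98312814]]), 't': array([  24.20786979,  490.79849822, 1386.74133214])}
wrist {'fx': 340.2062056792917, 'fy': 340.2062056792917, 'cx': 319.3599924414901, 'cy': 240.28583543042433, 'k1': -0.041635013064655446, 'R': array([[ 0.450548  ,  0.89275059, -0.00169667],
       [ 0.86575697, -0.43645963,  0.24488335],
       [ 0.21787923, -0.11180061, -0.96955106]]), 't': array([-573.67544616,  -28.13534726,  390.67918731])}
```

View pics/scene0.png

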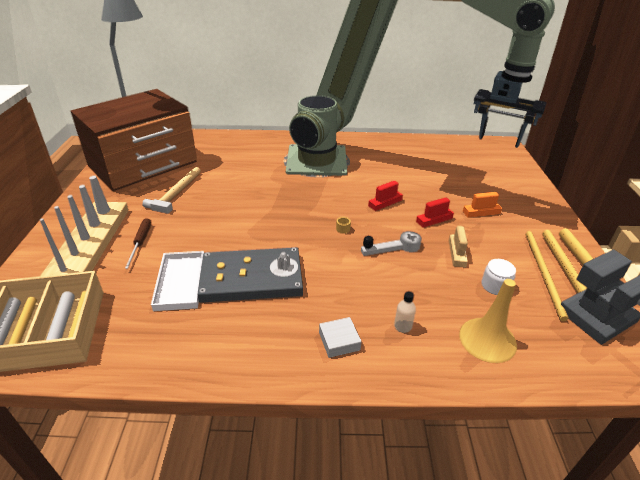

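View pics/top0.png

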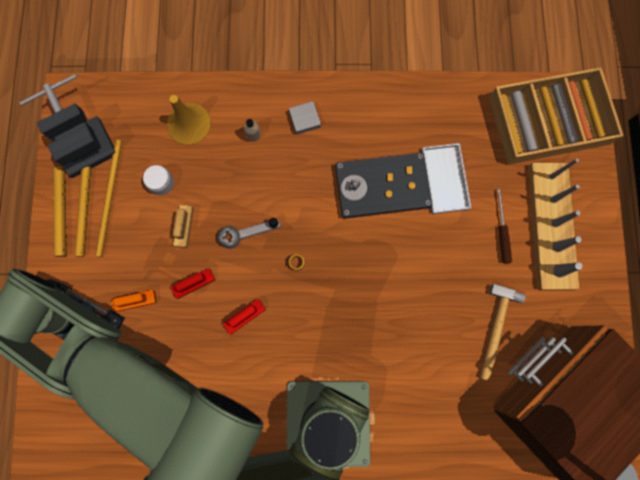

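View pics/wrist0.png

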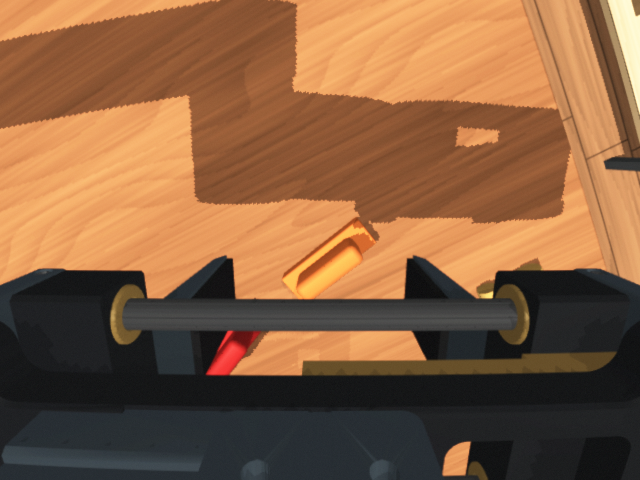

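The top view shows these scraper-shaped things: wooden at (182,226), orange at (133,300), and red at (193,283) and (243,316). The wooden one fits the description, being uncoloured wood. The fixture is at (395,182) and the lever's hub at (228,237). I'll enlarge crops to confirm.

```bash
cat > h.py <<'E'
import numpy as np,cv2
from workcell import state, imaging, job, env
def ray(info,u,v):
    K=np.array([[info['fx'],0,info['cx']],[0,info['fy'],info['cy']],[0,0,1]])
    x=np.array([(u-info['cx'])/info['fx'],(v-info['cy'])/info['fy']]); y=x.copy()
    for _ in range(20): y=x/(1+info['k1']*(y@y))
    R=np.array(info['R']);t=np.array(info['t'])
    return -R.T@t, R.T@np.array([y[0],y[1],1.])
def onplane(info,u,v,z):
    c,d=ray(info,u,v); return c+d*(z-c[2])/d[2]
def pt(info,u,v,depth):
    c,d=ray(info,u,v); return c+d*depth
def proj(info,X):
    R=np.array(info['R']);t=np.array(info['t']); q=R@np.asarray(X,float)+t; s=q[:2]/q[2]; s=s*(1+info['k1']*(s@s))
    return np.array([info['fx']*s[0]+info['cx'],info['fy']*s[1]+info['cy']])
def crop(img,x0,y0,x1,y1,k,name):
    c=cv2.resize(img[y0:y1,x0:x1,::-1],None,fx=k,fy=k,interpolation=cv2.INTER_CUBIC); cv2.imwrite(name,c)
E
python3 - <<'E'
from h import *
p=np.load('top0.npz')['p']
crop(p,150,190,310,280,5,'pics/t_a.png'); crop(p,320,130,480,230,5,'pics/t_b.png')
p=np.load('scene0.npz')['p']
crop(p,340,190,500,280,5,'pics/s_a.png'); crop(p,150,230,310,320,5,'pics/s_b.png')
E
```

```text
(no output)
```

View pics/t_a.png

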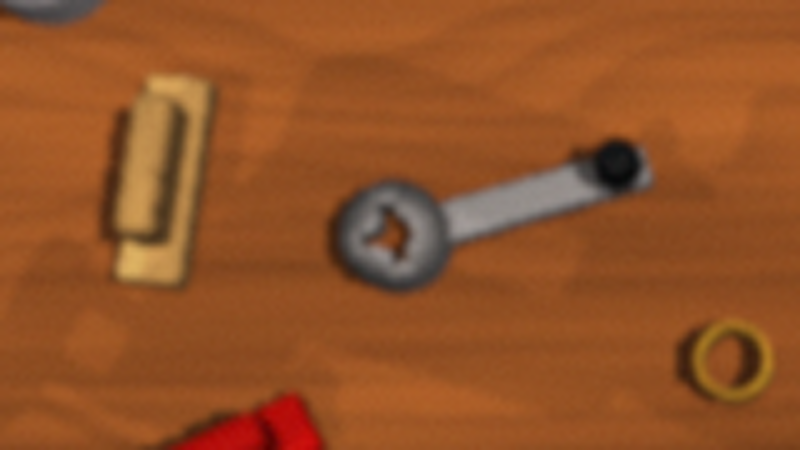

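View pics/t_b.png

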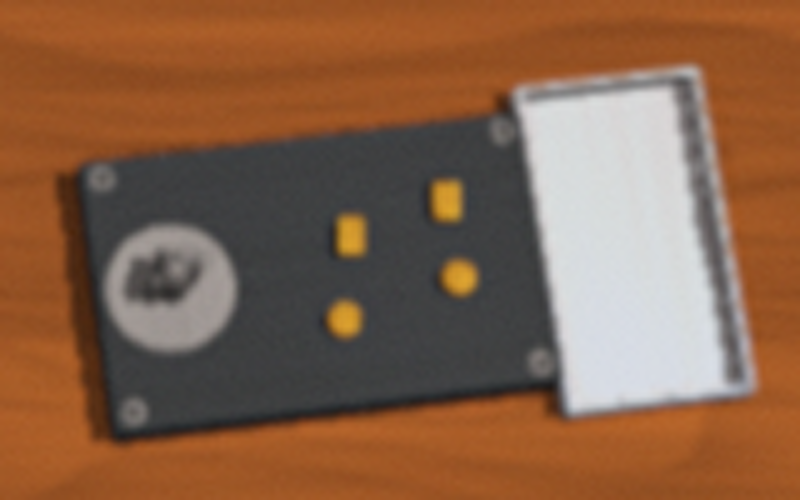

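View pics/s_a.png

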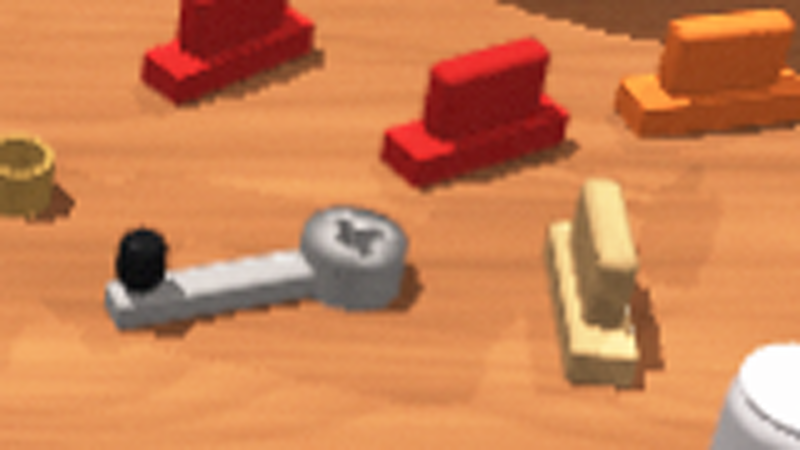

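View pics/s_b.png

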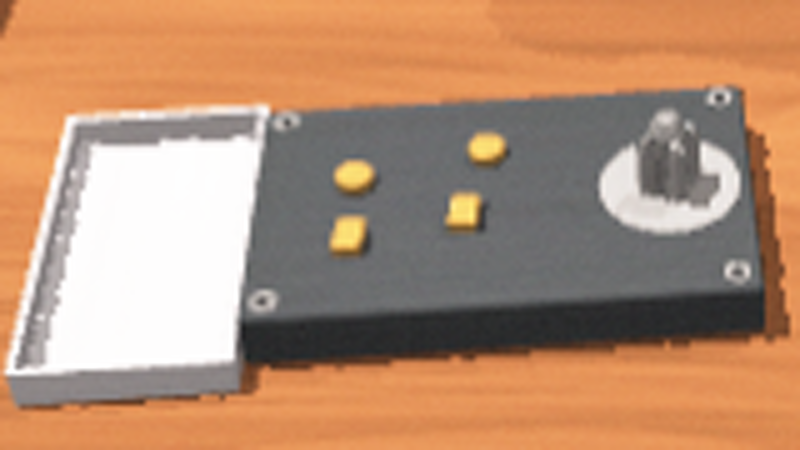

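The crops confirm it: the pale wooden block at top (182,226) is the scraper. The lever's hub is at (228,237) with its grip at (273,223). The chips are four brass spots at about (390,177), (409,170), (389,194) and (411,185). Next I'll measure.

```bash
python3 - <<'E'
from h import *
z=np.load('top0.npz');p=z['p'];d=z['d'];I=imaging.camera_info('top')
hsv=cv2.cvtColor(p,cv2.COLOR_RGB2HSV)
def big(m,roi):
    mm=np.zeros_like(m);x0,y0,x1,y1=roi;mm[y0:y1,x0:x1]=m[y0:y1,x0:x1]
    cs,_=cv2.findContours(mm,cv2.RETR_EXTERNAL,cv2.CHAIN_APPROX_NONE);return sorted(cs,key=cv2.contourArea,reverse=True)
def rect(c,zz):
    w=np.array([onplane(I,*q[0],zz)[:2] for q in c],np.float32)
    r=cv2.minAreaRect(w);return r
def sh(n,r):print(n,np.round(r[0],1),np.round(r[1],1),round(r[2],2))
plate=((hsv[...,2]<100)&(hsv[...,1]<90)).astype(np.uint8)*255
plate=cv2.morphologyEx(plate,cv2.MORPH_CLOSE,np.ones((9,9)))
sh('plate',rect(big(plate,(325,140,440,225))[0],30))
br=cv2.inRange(hsv,(12,130,130),(35,255,255))
for c in big(br,(365,155,430,210))[:4]:
    m=cv2.moments(c);u,v=m['m10']/m['m00'],m['m01']/m['m00'];print((round(u,1),round(v,1)),cv2.contourArea(c),onplane(I,u,v,35).round(1))
tr=((hsv[...,2]>150)&(hsv[...,1]<40)).astype(np.uint8)*255
sh('tray',rect(big(tr,(415,135,480,220))[0],20))
# scraper
w=cv2.inRange(hsv,(12,60,110),(30,190,255))
c=big(w,(165,195,198,252))[0];print(cv2.contourArea(c));sh('scr z22',rect(c,22));
c=big(cv2.inRange(hsv,(0,0,60),(179,90,255)),(205,205,290,255))[0];print(cv2.contourArea(c),cv2.boundingRect(c));
# depth based
uu,vv=np.meshgrid(np.arange(160,300),np.arange(190,260))
P=np.array([pt(I,u,v,d[v,u]) for u,v in zip(uu.ravel(),vv.ravel())])
L=(P[:,1]>80)&(P[:,1]<250)
def s2(n,Q,h):
    print(n,len(Q),Q.mean(0).round(1));sh(n,cv2.minAreaRect(Q[:,:2].astype(np.float32)))
S=P[uu.ravel()<205]
s2('ridge',S[(S[:,2]>58)],0); s2('base',S[(S[:,2]>16)&(S[:,2]<28)],0)
T=P[(uu.ravel()>212)&(uu.ravel()<290)]
Hh=T[(T[:,2]>23)&(T[:,2]<34)];s2('hub',Hh,0);(c,r)=cv2.minEnclosingCircle(Hh[:,:2].astype(np.float32));print(c,r)
G=T[T[:,2]>45];s2('grip',G,0)
A=T[(T[:,2]>13)&(T[:,2]<21)];s2('arm',A,0)
uu,vv=np.meshgrid(np.arange(325,480),np.arange(135,230))
P=np.array([pt(I,u,v,d[v,u]) for u,v in zip(uu.ravel(),vv.ravel())])
s2('plate',P[(P[:,2]>25)&(P[:,2]<35)],0)
Q=P[P[:,2]>50];s2('shaft>50',Q,0);Q=P[P[:,2]>66];s2('shaft>66',Q,0)
E
```

```text
plate [ 606.5 -147.8] [159.9 238. ] 6.93
(411.5, 185.0) 28.0 [ 604.8 -222.2   35. ]
(409.0, 169.5) 28.0 [ 647.1 -217.    35. ]
(390.0, 176.6) 27.5 [ 627.8 -165.9   35. ]
(388.5, 193.2) 25.5 [ 582.5 -160.9   35. ]
tray [ 629.  -319.5] [178.7 101.2] 6.78
676.5
scr z22 [500.3 378.7] [ 49.7 116.3] 86.65
575.5 (218, 222, 55, 26)
ridge 230 [484.7 360.3 139.7]
ridge [362.  224.8] [469.2  63.5] 48.12
base 248 [499.8 378.   23. ]
base [524.4 387.4] [159.5  69.3] 18.32
hub 325 [473.4 247.   28.8]
hub [477.5 184.9] [195.4  98.1] 78.37
(448.06005859375, 190.51101684570312) 99.1256103515625
grip 95 [437.7 113.2 391.7]
grip [370.7  92.2] [309.4  22.8] 19.83
arm 191 [488.5 191.8  18.1]
arm [494.6 193.1] [ 53.3 164.1] 27.7
plate 4014 [ 607.5 -151.    30.9]
plate [ 612.1 -197.8] [179.6 338.4] 7.44
shaft>50 126 [427.8 -23.4 704.8]
shaft>50 [421.2 -16.5] [ 22.6 394.4] 73.42
shaft>66 101 [386.  -12.9 864.5]
shaft>66 [419.7 -16.4] [ 21.2 391.4] 73.53
```

```bash
python3 - <<'E'
from h import *
def run(cam):
    z=np.load(cam+'0.npz');p=z['p'];d=z['d'];I=imaging.camera_info(cam)
    vv,uu=np.mgrid[0:480,0:640]
    X=np.stack([(uu-I['cx'])/I['fx'],(vv-I['cy'])/I['fy']],-1);Y=X.copy()
    for _ in range(20):Y=X/(1+I['k1']*(Y**2).sum(-1,keepdims=True))
    C=np.concatenate([Y,np.ones((480,640,1))],-1)*d[...,None]
    return ((C-np.array(I['t']))@np.array(I['R']))
def s2(n,Q):
    r=cv2.minAreaRect(Q[:,:2].astype(np.float32));print(' ',n,len(Q),Q.mean(0).round(1),'rect',np.round(r[0],1),np.round(r[1],1),round(r[2],1))
for cam in('top','scene'):
    P=run(cam).reshape(-1,3);print(cam)
    P=P[(P[:,2]<120)]
    def box(c,r,z0,z1):return P[(abs(P[:,:2]-c)<r).all(1)&(P[:,2]>z0)&(P[:,2]<z1)]
    s2('table',box([400,0],60,-20,20))
    s2('ridge',box([498,378],75,60,75));s2('base',box([498,378],75,17,27))
    H=box([475,257],45,24,33);s2('hub',H);print(cv2.minEnclosingCircle(H[:,:2].astype(np.float32)))
    s2('grip',box([500,140],70,46,60));s2('arm',box([500,180],55,14,22))
    s2('plate',box([607,-150],160,26,34));s2('shaft',box([600,-72],40,45,80));s2('shafttop',box([600,-72],40,67,80));s2('rim',box([630,-320],110,16,24))
    s2('bottle',box([640,200],80,80,110));s2('tin',box([560,410],60,55,68))
E
```

```text
top
  table 2085 [ 3.993e+02 -1.000e-01  1.900e+00] rect [400.   -0.6] [118.7 119.9] 90.0
  ridge 206 [498.6 378.6  67.8] rect [499.5 379.7] [21.2 71.4] 85.3
  base 210 [495.4 374.5  23. ] rect [500.  378.5] [ 32.8 108.4] 82.9
  hub 260 [471.3 256.3  29. ] rect [469.5 250.2] [69.8 54.5] 82.9
((476.17950439453125, 248.02963256835938), 39.267147064208984)
  grip 69 [504.8 140.2  52.9] rect [505.3 139.9] [20.8 21.3] 88.3
  arm 204 [490.2 188.7  18.9] rect [493.7 182.1] [ 27.3 113.3] 19.2
  plate 3512 [ 607.4 -151.    30.6] rect [ 611.5 -155. ] [179.6 256.8] 5.2
  shaft 74 [597.  -68.1  65.1] rect [597.7 -68.4] [21.8 24.5] 65.7
  shafttop 36 [597.6 -69.5  71.5] rect [596.1 -69.5] [17.6 19.1] 68.0
  rim 264 [ 624.6 -318.1   20.4] rect [ 626.3 -287.4] [183.8 163.6] 5.7
  bottle 0 [nan nan nan] rect [0. 0.] [0. 0.] 0.0
  tin 277 [585.3 427.7  62. ] rect [567.7 408.2] [151.8  56.6] 40.1
scene
  table 1084 [ 4.024e+02 -2.000e-01 -7.000e-01] rect [400.   0.] [120.  119.4] 90.0
  ridge 160 [506.8 376.1  65.2] rect [503.2 377.1] [21.1 75.6] 84.0
  base 185 [521.3 370.2  21.5] rect [503.3 377.2] [ 34.7 109.6] 83.8
  hub 198 [473.6 256.4  27.1] rect [471.2 256.5] [56.5 56.5] 34.1
((473.43280029296875, 256.45062255859375), 30.324953079223633)
  grip 44 [510.1 139.7  50.3] rect [509.3 138.7] [20.3 19.2] 86.8
  arm 207 [496.2 182.7  17.4] rect [495.8 178.4] [ 23.8 111.6] 16.8
  plate 3852 [ 619.6 -151.1   29.7] rect [ 611.9 -149.5] [153.5 238.8] 7.0
  shaft 129 [606.8 -70.   59.1] rect [603.4 -71.6] [25.9 22.7] 71.2
  shafttop 31 [603.7 -70.4  70.4] rect [603.2 -70.1] [14.1 13.2] 53.2
  rim 368 [ 654.3 -310.    19.5] rect [ 628.7 -295.9] [184.6 150.5] 8.0
  bottle 0 [nan nan nan] rect [0. 0.] [0. 0.] 0.0
  tin 266 [574.1 416.   61.8] rect [569.7 407.3] [153.8  54.2] 40.9<stdin>:10: RuntimeWarning: Mean of empty slice.
  ret = um.true_divide(
```

```bash
cat >> h.py <<'E'
def go(x,y,z,yaw):
    s=state();p=np.array(s['ee_pos']);Y=s['ee_rot'][2];a=np.radians(Y)
    d=np.array([x,y,z])-p
    dx=d[0]*np.cos(a)+d[1]*np.sin(a);dz=-d[0]*np.sin(a)+d[1]*np.cos(a)
    w=(yaw-Y+180)%360-180
    print('t',round(s['time_s'],2),'at',p.round(1),np.round(s['ee_rot'],2),'w',round(s['gripper_width'],1),'F',np.round(s['force'],1))
    print('-> delta_pos cm',np.round([dx/10,-d[2]/10,dz/10],2),'twist y',round(-w,2),'dist mm',np.linalg.norm(d).round(1))
E
python3 - <<'E'
from h import *
I=imaging.camera_info('top')
for n,u,v,z in(('bottle',251,122,100),('tin',156,179,60),('ferrule',295,262,30)):print(n,onplane(I,u,v,z).round(0))
go(501.5,378,120,-6.5)
go(501.5,378,31,-6.5)
E
```

```text
bottle [755. 196. 100.]
tin [616. 445.  60.]
ferrule [402.  84.  30.]
t 0.15 at [259.1 512.9 213.3] [-90.07   0.   -26.8 ] w 91.0 F [ 0.4 -0.1 -0.2]
-> delta_pos cm [27.72  9.33 -1.11] twist y -20.3 dist mm 292.7
t 0.15 at [259.1 512.9 213.3] [-90.07   0.   -26.8 ] w 91.0 F [ 0.4 -0.1 -0.2]
-> delta_pos cm [27.72 18.23 -1.11] twist y -20.3 dist mm 332.0
```

```bash
python3 -m pendant '[{"delta_pos":[4.6,0.5,-0.2],"twist":[0,-5,0],"grip":100},{"delta_pos":[9.2,1.5,-0.4],"twist":[0,-10,0],"grip":100},{"delta_pos":[13.8,3,-0.6],"twist":[0,-15,0],"grip":100},{"delta_pos":[18.4,4.5,-0.7],"twist":[0,-20.3,0],"grip":100},{"delta_pos":[22.5,6,-0.9],"twist":[0,-20.3,0],"grip":100}]' 30
python3 -m pendant '[{"delta_pos":[2.5,1,2],"twist":[0,0,0],"grip":100},{"delta_pos":[4.9,3.3,1.7],"twist":[0,0,0],"grip":100},{"delta_pos":[4.9,3.3,1.7],"twist":[0,0,0],"grip":100},{"delta_pos":[4.9,3.3,1.7],"twist":[0,0,0],"grip":100},{"delta_pos":[4.9,3.3,1.7],"twist":[0,0,0],"grip":100}]'
python3 - <<'E'
from h import *
go(501.5,378,31,-6.5)
p,d=imaging.grab_frame('wrist');cv2.imwrite('pics/w1.png',p[:,:,::-1])
E
```

```text
time_s: 0.65
ee_pos: [457.7, 402.5, 153.2]
ee_rot: [-90.0, -0.0, -6.4]
force: [0.2, 0.9, 0.3]
gripper_width: 91.2
time_s: 1.15
ee_pos: [506.0, 415.5, 121.8]
ee_rot: [-90.0, -0.0, -6.5]
force: [-0.3, 0.8, 0.8]
gripper_width: 91.4
t 1.15 at [506.  415.5 121.8] [-8.996e+01 -1.000e-02 -6.470e+00] w 91.4 F [-0.3  0.8  0.8]
-> delta_pos cm [-0.02  9.08 -3.78] twist y 0.03 dist mm 98.3
```

View pics/w1.png

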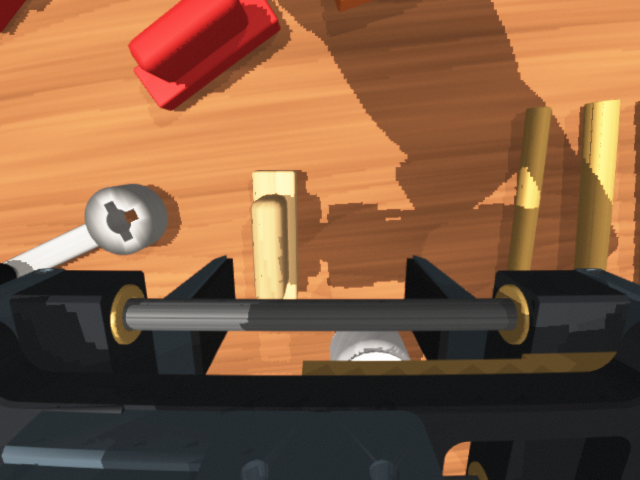

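The wrist view shows the scraper upright at (275,235), aligned with the jaws and left of centre by the 38 mm computed. Going down now.

```bash
python3 -m pendant '[{"delta_pos":[0,0,-3.8],"twist":[0,0,0],"grip":100},{"delta_pos":[0,1.5,-3.8],"twist":[0,0,0],"grip":100},{"delta_pos":[0,5,-3.8],"twist":[0,0,0],"grip":100},{"delta_pos":[0,8,-3.8],"twist":[0,0,0],"grip":100},{"delta_pos":[0,9.1,-3.8],"twist":[0,0,0],"grip":100}]' 30
python3 -m pendant '[{"delta_pos":[0,0,0],"twist":[0,0,0],"grip":60},{"delta_pos":[0,0,0],"twist":[0,0,0],"grip":20},{"delta_pos":[0,0,0],"twist":[0,0,0],"grip":0},{"delta_pos":[0,0,0],"twist":[0,0,0],"grip":0},{"delta_pos":[0,0,0],"twist":[0,0,0],"grip":0}]' 30
python3 -m pendant '[{"delta_pos":[0,0,0],"twist":[0,0,0],"grip":0},{"delta_pos":[0,0,0],"twist":[0,0,0],"grip":0},{"delta_pos":[0,0,0],"twist":[0,0,0],"grip":0},{"delta_pos":[0,0,0],"twist":[0,0,0],"grip":0},{"delta_pos":[0,0,0],"twist":[0,0,0],"grip":0}]' 30
python3 - <<'E'
from h import *
go(501.5,378,31,-6.5)
E
```

```text
time_s: 1.7
ee_pos: [500.2, 376.8, 28.3]
ee_rot: [-90.1, 0.2, -6.4]
force: [-0.1, -0.0, -0.0]
gripper_width: 91.0
time_s: 2.2
ee_pos: [502.8, 377.7, 31.0]
ee_rot: [-89.9, -0.1, -6.5]
force: [-0.0, -0.1, -0.1]
gripper_width: 53.7
time_s: 2.7
ee_pos: [502.4, 377.4, 29.9]
ee_rot: [-90.0, -0.0, -6.5]
force: [0.4, -0.1, -1.1]
gripper_width: 22.0
t 2.7 at [502.4 377.4  29.9] [-8.999e+01 -1.000e-02 -6.510e+00] w 22.0 F [ 0.4 -0.1 -1.1]
-> delta_pos cm [-0.1  -0.11  0.05] twist y -0.01 dist mm 1.5
```

```bash
python3 -m pendant '[{"delta_pos":[0,-4,0],"twist":[0,0,0],"grip":0},{"delta_pos":[0,-8.5,0],"twist":[0,0,0],"grip":0},{"delta_pos":[0.5,-12,-1.5],"twist":[0,0,0],"grip":0},{"delta_pos":[2,-12,-6.2],"twist":[0,-4,0],"grip":0},{"delta_pos":[3.5,-12,-10.8],"twist":[0,-8,0],"grip":0}]' 30
python3 - <<'E'
from h import *
go(606.5,-121,150,7)
E
```

```text
time_s: 3.2
ee_pos: [525.3, 265.6, 151.2]
ee_rot: [-90.0, -0.1, 1.8]
force: [1.6, -0.7, -1.3]
gripper_width: 21.6
t 3.2 at [525.3 265.6 151.2] [-89.96  -0.14   1.81] w 21.6 F [ 1.6 -0.7 -1.3]
-> delta_pos cm [  6.89   0.12 -38.9 ] twist y -5.19 dist mm 395.0
```

```bash
python3 -m pendant '[{"delta_pos":[0.8,0,-4.6],"twist":[0,-2,0],"grip":0},{"delta_pos":[1.6,0,-9.4],"twist":[0,-4,0],"grip":0},{"delta_pos":[2.5,0,-14.2],"twist":[0,-5.5,0],"grip":0},{"delta_pos":[3.3,0,-19],"twist":[0,-5.5,0],"grip":0},{"delta_pos":[4.2,0,-23.8],"twist":[0,-5.5,0],"grip":0}]' 30
python3 - <<'E'
from h import *
go(606.5,-121,150,7)
E
```

```text
time_s: 3.7
ee_pos: [572.7, 27.3, 149.7]
ee_rot: [-90.0, 0.0, 7.0]
force: [0.9, 0.7, -1.6]
gripper_width: 21.9
t 3.7 at [572.7  27.3 149.7] [-8.999e+01  4.000e-02  7.000e+00] w 21.9 F [ 0.9  0.7 -1.6]
-> delta_pos cm [  1.54  -0.03 -15.13] twist y 0.0 dist mm 152.1
```

```bash
python3 -m pendant '[{"delta_pos":[0.5,0,-5],"twist":[0,0,0],"grip":0},{"delta_pos":[1,0,-10],"twist":[0,0,0],"grip":0},{"delta_pos":[1.5,0,-14],"twist":[0,0,0],"grip":0},{"delta_pos":[1.5,0,-15.1],"twist":[0,0,0],"grip":0},{"delta_pos":[1.5,2,-15.1],"twist":[0,0,0],"grip":0}]' 30
python3 - <<'E'
from h import *
go(606.5,-121,61,7)
p,d=imaging.grab_frame('scene');crop(p,140,170,340,320,4,'pics/s2.png')
p,d=imaging.grab_frame('top');crop(p,320,120,480,240,5,'pics/t2.png')
p,d=imaging.grab_frame('wrist');cv2.imwrite('pics/w2.png',p[:,:,::-1])
E
```

```text
time_s: 4.2
ee_pos: [608.3, -121.3, 131.7]
ee_rot: [-90.1, -0.3, 6.8]
force: [0.3, 0.4, -1.0]
gripper_width: 21.9
t 4.2 at [ 608.3 -121.3  131.7] [-90.11  -0.3    6.82] w 21.9 F [ 0.3  0.4 -1. ]
-> delta_pos cm [-0.17  7.07  0.05] twist y -0.18 dist mm 70.8
```

View pics/s2.png

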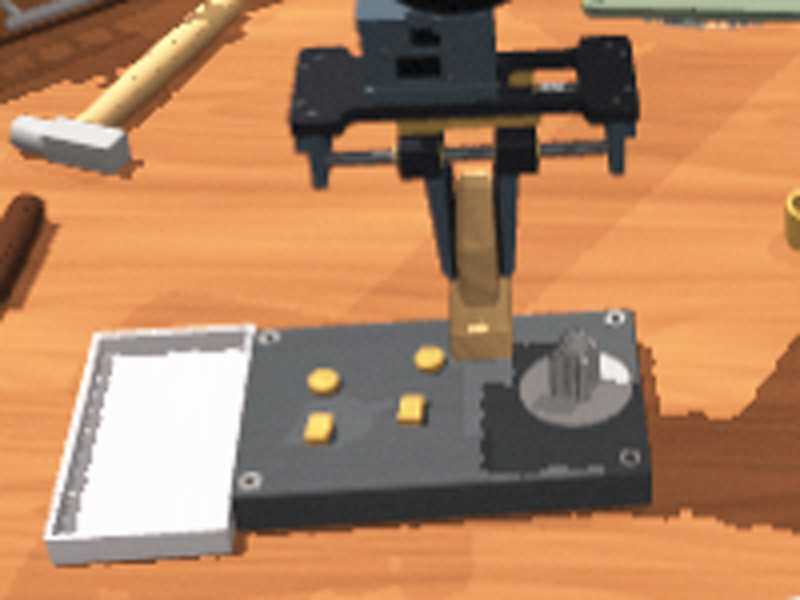

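View pics/t2.png

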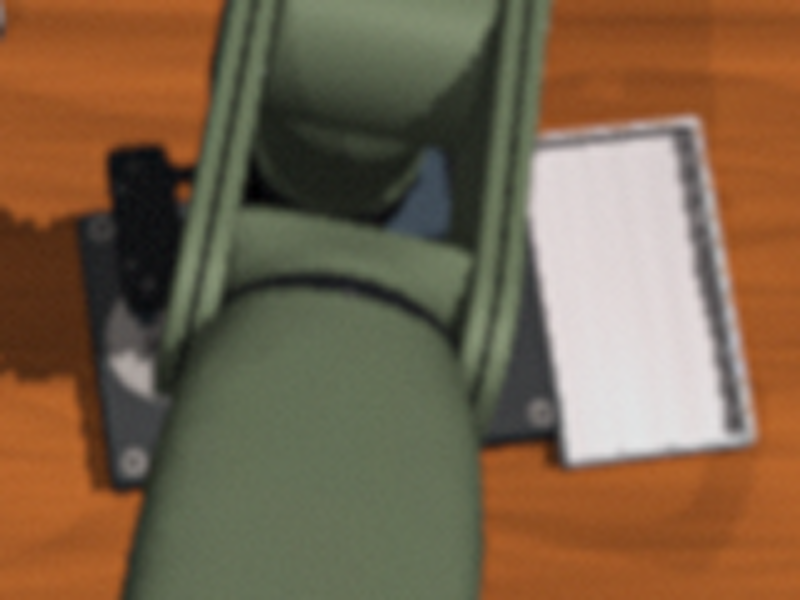

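View pics/w2.png

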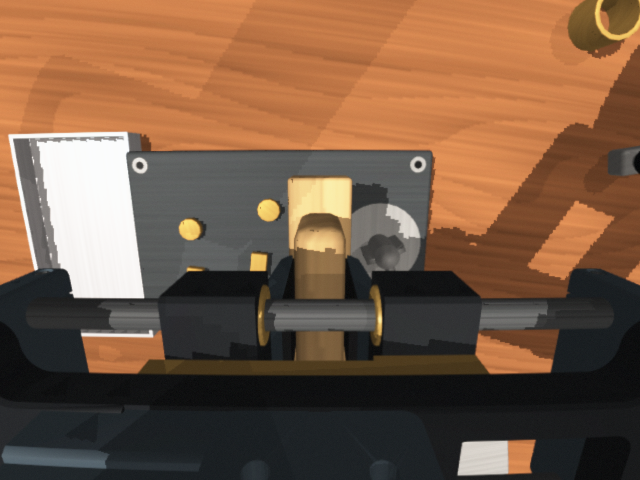

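The wrist view shows the scraper square to the plate. Two discs are visible at (190,229) and (268,210), and the shaft base at (385,240). I'll check this against the camera geometry.

```bash
python3 - <<'E'
from h import *
I=imaging.camera_info('wrist')
def f(n,u,v,z):print(n,onplane(I,u,v,z).round(1))
f('chip',268,210,37);f('chip right edge',280,210,37);f('chip2',190,229,37);f('chip bar R',268,254,37)
f('cornerR',432,151,30);f('cornerL',128,153,30);f('boltL',140,165,30);f('boltR',418,164,30)
s=state();print(s['ee_pos'])
f('scr front',289,178,state()['ee_pos'][2]-30+22);f('scr back',352,178,state()['ee_pos'][2]-30+22)
f('disc L',349,240,30);f('disc R',421,240,30);f('disc top',385,203,30)
E
```

```text
chip [ 582.8 -161.6   37. ]
chip right edge [ 581.6 -152.3   37. ]
chip2 [ 605.4 -222.    37. ]
chip bar R [ 618.4 -158.5   37. ]
cornerR [522.5 -40.7  30. ]
cornerL [ 552.3 -275.5   30. ]
boltL [ 560.5 -265.9   30. ]
boltR [533.6 -49.7  30. ]
[ 604.89396771 -118.14429915  128.44615033]
scr front [ 550.2 -141.3  120.4]
scr back [ 546.2 -108.7  120.4]
disc L [600.6 -94.5  30. ]
disc R [593.4 -35.7  30. ]
disc top [566.9 -70.3  30. ]
```

```bash
python3 -m pendant '[{"delta_pos":[0,2,-0.2],"twist":[0,0,0],"grip":0},{"delta_pos":[0,4,-0.2],"twist":[0,0,0],"grip":0},{"delta_pos":[0,5.5,-0.2],"twist":[0,0,0],"grip":0},{"delta_pos":[0,6.3,-0.2],"twist":[0,0,0],"grip":0},{"delta_pos":[0,6.3,-0.2],"twist":[0,0,0],"grip":0}]' 30
python3 - <<'E'
from h import *
for i in range(3): go(607,-122,61,7)
E
```

```text
time_s: 4.85
ee_pos: [606.2, -119.9, 66.4]
ee_rot: [-90.0, 0.1, 7.1]
force: [0.1, -0.7, -1.1]
gripper_width: 22.2
t 4.85 at [ 606.2 -119.9   66.4] [-89.96   0.09   7.05] w 22.2 F [ 0.1 -0.7 -1.1]
-> delta_pos cm [ 0.06  0.54 -0.22] twist y 0.05 dist mm 5.9
t 4.85 at [ 606.2 -119.9   66.4] [-89.96   0.09   7.05] w 22.2 F [ 0.1 -0.7 -1.1]
-> delta_pos cm [ 0.06  0.54 -0.22] twist y 0.05 dist mm 5.9
t 4.85 at [ 606.2 -119.9   66.4] [-89.96   0.09   7.05] w 22.2 F [ 0.1 -0.7 -1.1]
-> delta_pos cm [ 0.06  0.54 -0.22] twist y 0.05 dist mm 5.9
```

```bash
python3 -m pendant '[{"delta_pos":[0,0.2,-0.1],"twist":[0,0,0],"grip":0},{"delta_pos":[0,0.4,-0.2],"twist":[0,0,0],"grip":0},{"delta_pos":[0,0.45,-0.3],"twist":[0,0,0],"grip":0},{"delta_pos":[0,0.45,-0.3],"twist":[0,0,0],"grip":0},{"delta_pos":[0,0.45,-0.3],"twist":[0,0,0],"grip":0}]' 40
python3 - <<'E'
from h import *
go(607,-122,61,7)
p,d=imaging.grab_frame('scene');crop(p,140,170,340,320,4,'pics/s3.png')
E
```

```text
time_s: 5.35
ee_pos: [607.1, -123.9, 62.7]
ee_rot: [-90.0, -0.0, 7.0]
force: [0.8, -0.2, -1.0]
gripper_width: 21.8
t 5.35 at [ 607.1 -123.9   62.7] [-9.00e+01 -3.00e-02  6.99e+00] w 21.8 F [ 0.8 -0.2 -1. ]
-> delta_pos cm [0.01 0.17 0.19] twist y -0.01 dist mm 2.6
```

View pics/s3.png

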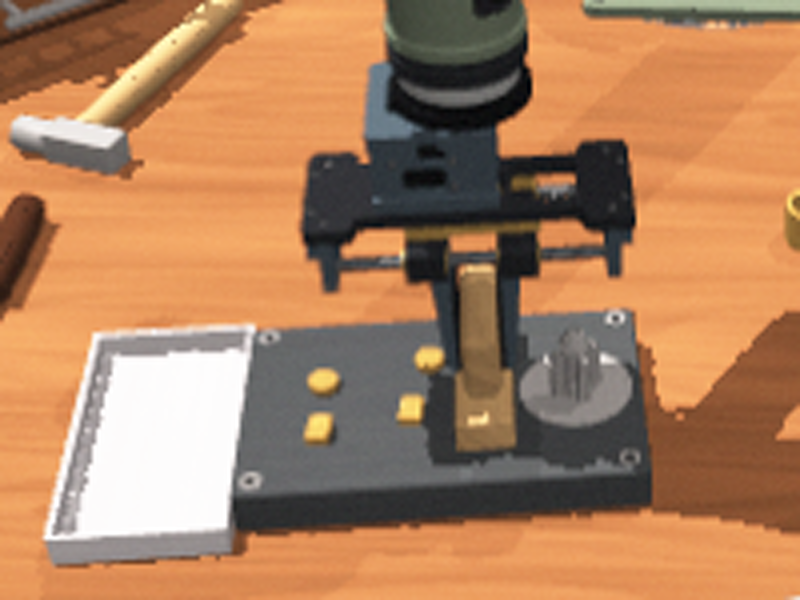

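The scraper stands behind all four chips and spans them. Now the push.

```bash
python3 -m pendant '[{"delta_pos":[0,0.1,-0.8],"twist":[0,0,0],"grip":0},{"delta_pos":[0,0.1,-2.3],"twist":[0,0,0],"grip":0},{"delta_pos":[0,0.1,-3.8],"twist":[0,0,0],"grip":0},{"delta_pos":[0,0.1,-5.3],"twist":[0,0,0],"grip":0},{"delta_pos":[0,0.1,-6.8],"twist":[0,0,0],"grip":0}]' 40
python3 -m pendant '[{"delta_pos":[0,0,-1.5],"twist":[0,0,0],"grip":0},{"delta_pos":[0,0,-3],"twist":[0,0,0],"grip":0},{"delta_pos":[0,0,-4.5],"twist":[0,0,0],"grip":0},{"delta_pos":[0,0,-6],"twist":[0,0,0],"grip":0},{"delta_pos":[0,0,-7.3],"twist":[0,0,0],"grip":0}]' 40
python3 - <<'E'
from h import *
go(607,-122,61,7)
p,d=imaging.grab_frame('scene');crop(p,140,170,340,320,4,'pics/s4.png')
E
```

```text
time_s: 5.9
ee_pos: [615.4, -193.1, 61.4]
ee_rot: [-90.0, -0.0, 7.0]
force: [-0.4, 0.3, -1.4]
gripper_width: 22.1
time_s: 6.4
ee_pos: [624.4, -265.2, 61.4]
ee_rot: [-90.0, -0.0, 7.0]
force: [0.5, -0.1, -1.4]
gripper_width: 22.2
t 6.4 at [ 624.4 -265.2   61.4] [-9.002e+01 -1.000e-02  6.990e+00] w 22.2 F [ 0.5 -0.1 -1.4]
-> delta_pos cm [ 0.02  0.04 14.43] twist y -0.01 dist mm 144.3
```

View pics/s4.png

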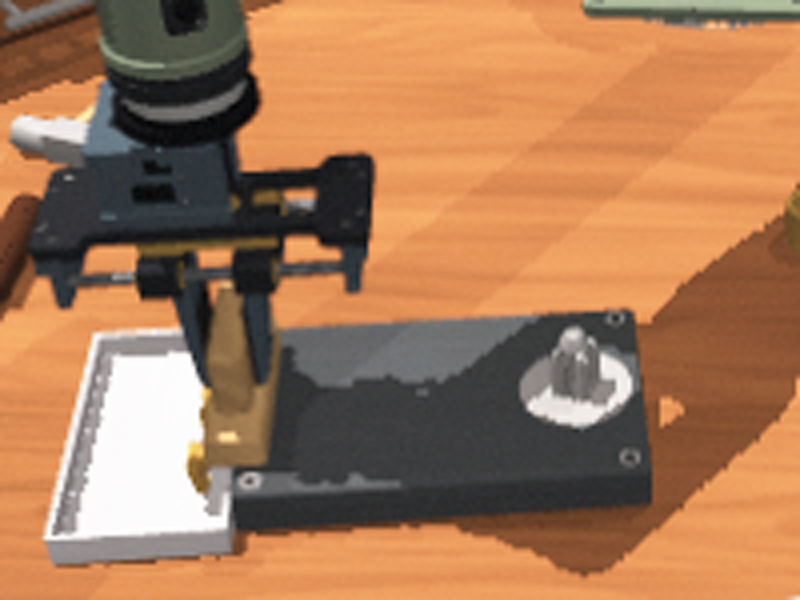

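The chips are going over the edge, with brass visible at (200,470). I'll push a little further, then lift and look.

```bash
python3 -m pendant '[{"delta_pos":[0,0,-1],"twist":[0,0,0],"grip":0},{"delta_pos":[0,0,-2],"twist":[0,0,0],"grip":0},{"delta_pos":[0,0,-2.5],"twist":[0,0,0],"grip":0},{"delta_pos":[0,-0.5,-2.5],"twist":[0,0,0],"grip":0},{"delta_pos":[0,-3,-1.5],"twist":[0,0,0],"grip":0}]' 40
python3 -m pendant '[{"delta_pos":[0,-4,3],"twist":[0,0,0],"grip":0},{"delta_pos":[0,-6,7],"twist":[0,0,0],"grip":0},{"delta_pos":[0,-6,11.5],"twist":[0,0,0],"grip":0},{"delta_pos":[0,-6,15],"twist":[0,0,0],"grip":0},{"delta_pos":[0,-6,17],"twist":[0,0,0],"grip":0}]' 30
python3 - <<'E'
from h import *
go(607,-122,61,7)
p,d=imaging.grab_frame('scene');crop(p,140,170,340,320,4,'pics/s5.png')
p,d=imaging.grab_frame('top');crop(p,320,120,480,240,5,'pics/t5.png')
E
```

```text
time_s: 6.95
ee_pos: [624.1, -278.4, 88.8]
ee_rot: [-89.8, 0.3, 6.9]
force: [-0.9, 0.4, -1.6]
gripper_width: 21.8
time_s: 7.45
ee_pos: [604.6, -106.5, 152.4]
ee_rot: [-89.9, -0.0, 7.1]
force: [-0.1, -0.4, -1.3]
gripper_width: 22.2
t 7.45 at [ 604.6 -106.5  152.4] [-8.994e+01 -3.000e-02  7.130e+00] w 22.2 F [-0.1 -0.4 -1.3]
-> delta_pos cm [ 0.05  9.14 -1.56] twist y 0.13 dist mm 92.8
```

View pics/s5.png

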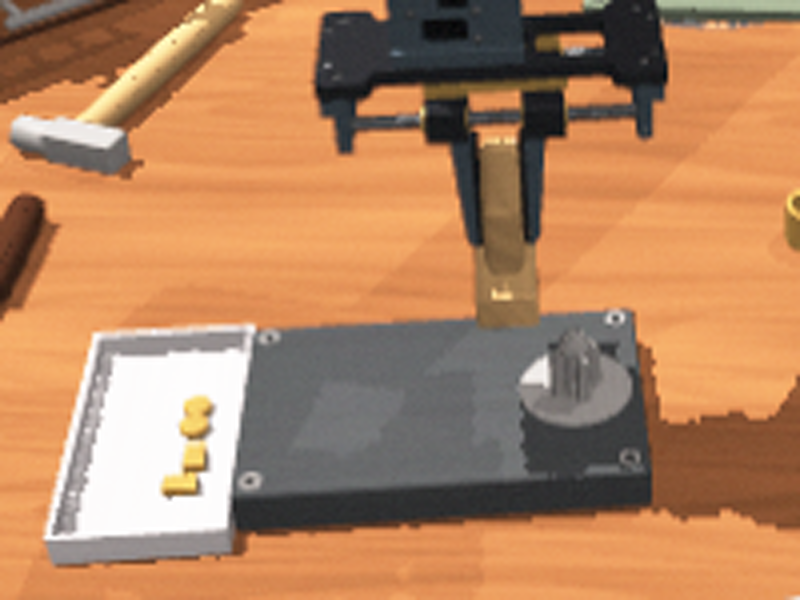

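View pics/t5.png

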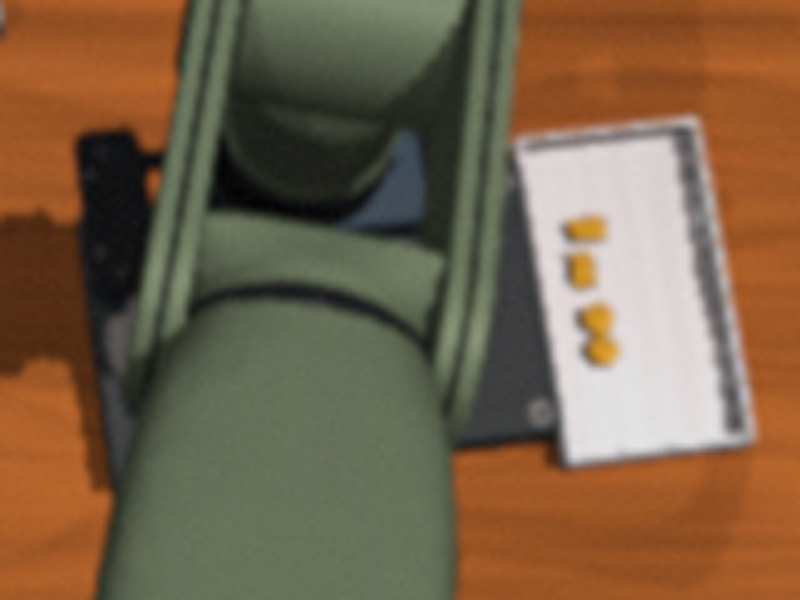

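All four offcuts lie in the tray: scene crop (197,406), (195,427), (195,457) and (180,485). I'll put the scraper down on the free bench at about (612,100).

```bash
python3 -m pendant '[{"delta_pos":[0.8,0,4.8],"twist":[0,0,0],"grip":0},{"delta_pos":[1.6,0,9.7],"twist":[0,0,0],"grip":0},{"delta_pos":[2.4,0,14.5],"twist":[0,0,0],"grip":0},{"delta_pos":[3.3,1,18.5],"twist":[0,0,0],"grip":0},{"delta_pos":[3.3,4,20.4],"twist":[0,0,0],"grip":0}]' 30
python3 -m pendant '[{"delta_pos":[0,3.5,0],"twist":[0,0,0],"grip":0},{"delta_pos":[0,6,0],"twist":[0,0,0],"grip":0},{"delta_pos":[0,7.2,0],"twist":[0,0,0],"grip":0},{"delta_pos":[0,7.2,0],"twist":[0,0,0],"grip":0},{"delta_pos":[0,7.2,0],"twist":[0,0,0],"grip":0}]' 30
python3 - <<'E'
from h import *
go(612,100,30.5,7)
E
```

```text
time_s: 8.05
ee_pos: [616.6, 100.0, 114.4]
ee_rot: [-89.9, -0.5, 7.1]
force: [0.0, -0.4, -1.0]
gripper_width: 21.8
time_s: 8.55
ee_pos: [614.3, 96.3, 40.5]
ee_rot: [-90.0, -0.1, 7.0]
force: [-0.2, -0.5, -0.7]
gripper_width: 22.0
t 8.55 at [614.3  96.3  40.5] [-90.    -0.12   6.96] w 22.0 F [-0.2 -0.5 -0.7]
-> delta_pos cm [-0.19  1.    0.4 ] twist y -0.04 dist mm 11.0
```

```bash
python3 -m pendant '[{"delta_pos":[0,0.4,0],"twist":[0,0,0],"grip":0},{"delta_pos":[0,0.8,0],"twist":[0,0,0],"grip":0},{"delta_pos":[0,1.0,0],"twist":[0,0,0],"grip":0},{"delta_pos":[0,1.0,0],"twist":[0,0,0],"grip":0},{"delta_pos":[0,1.0,0],"twist":[0,0,0],"grip":0}]' 30
python3 -m pendant '[{"delta_pos":[0,0,0],"twist":[0,0,0],"grip":40},{"delta_pos":[0,0,0],"twist":[0,0,0],"grip":70},{"delta_pos":[0,0,0],"twist":[0,0,0],"grip":70},{"delta_pos":[0,0,0],"twist":[0,0,0],"grip":70},{"delta_pos":[0,0,0],"twist":[0,0,0],"grip":70}]' 30
python3 - <<'E'
from h import *
go(612,100,180,7)
E
```

```text
time_s: 9.05
ee_pos: [613.6, 96.6, 29.9]
ee_rot: [-90.0, -0.1, 7.0]
force: [0.9, 0.3, 1.6]
gripper_width: 21.9
time_s: 9.55
ee_pos: [613.2, 96.6, 29.4]
ee_rot: [-90.0, 0.0, 7.0]
force: [0.1, -0.1, 0.2]
gripper_width: 59.2
t 9.55 at [613.2  96.6  29.4] [-89.99   0.     7.  ] w 59.2 F [ 0.1 -0.1  0.2]
-> delta_pos cm [ -0.08 -15.06   0.35] twist y -0.0 dist mm 150.6
```

```bash
python3 -m pendant '[{"delta_pos":[0,-4,0],"twist":[0,0,0],"grip":70},{"delta_pos":[0,-8.5,0],"twist":[0,0,0],"grip":70},{"delta_pos":[0,-13,0],"twist":[0,0,0],"grip":70},{"delta_pos":[0,-15,-4],"twist":[0,0,0],"grip":70},{"delta_pos":[0,-15,-8],"twist":[0,0,0],"grip":70}]' 30
python3 - <<'E'
from h import *
I=imaging.camera_info('wrist');s=state()
go(700,-60,180,7)
R=np.array(I['R']);C=-R.T@np.array(I['t']);print('cam',C.round(1),'rel TCP',(C-s['ee_pos']).round(1),'fwd',R[2].round(3))
c,d=ray(I,320,160);print((c+d*(60-c[2])/d[2]-s['ee_pos']).round(1))
E
```

```text
time_s: 10.05
ee_pos: [625.3, 17.3, 184.2]
ee_rot: [-90.1, -0.5, 7.2]
force: [0.7, 0.5, 0.0]
gripper_width: 63.5
t 10.05 at [625.3  17.3 184.2] [-90.06  -0.51   7.15] w 63.5 F [0.7 0.5 0. ]
-> delta_pos cm [ 6.45  0.42 -8.6 ] twist y 0.15 dist mm 107.6
cam [555.4   8.3 355. ] rel TCP [-69.9  -9.  170.9] fwd [ 0.252  0.03  -0.967]
[ -62.9   -8.  -124.2]
```

```bash
python3 -m pendant '[{"delta_pos":[1.5,2,-4.5],"twist":[0,0,0],"grip":70},{"delta_pos":[2.9,4,-8.2],"twist":[0,0,0],"grip":70},{"delta_pos":[2.9,7.4,-8.2],"twist":[0,0,0],"grip":70},{"delta_pos":[2.9,7.4,-8.2],"twist":[0,0,0],"grip":70},{"delta_pos":[2.9,7.4,-8.2],"twist":[0,0,0],"grip":70}]' 30
python3 -m pendant '[{"delta_pos":[0,0,0],"twist":[0,0,0],"grip":70},{"delta_pos":[0,0,0],"twist":[0,0,0],"grip":70},{"delta_pos":[0,0,0],"twist":[0,0,0],"grip":70},{"delta_pos":[0,0,0],"twist":[0,0,0],"grip":70},{"delta_pos":[0,0,0],"twist":[0,0,0],"grip":70}]' 30
python3 - <<'E'
from h import *
import pickle
I=imaging.camera_info('wrist')
go(664,-61,110,7)
p,d=imaging.grab_frame('wrist');cv2.imwrite('pics/w6.png',p[:,:,::-1]);np.savez('w6.npz',p=p,d=d);pickle.dump(I,open('w6.pkl','wb'))
crop(p,240,90,400,210,5,'pics/w6c.png')
E
```

```text
time_s: 10.55
ee_pos: [661.3, -60.3, 105.3]
ee_rot: [-90.0, 0.1, 7.0]
force: [0.5, -0.1, 1.4]
gripper_width: 63.6
time_s: 11.05
ee_pos: [661.8, -60.4, 105.9]
ee_rot: [-90.0, -0.0, 7.0]
force: [0.7, -0.6, -0.5]
gripper_width: 64.0
t 11.05 at [661.8 -60.4 105.9] [-9.001e+01 -4.000e-02  7.020e+00] w 64.0 F [ 0.7 -0.6 -0.5]
-> delta_pos cm [ 0.21 -0.41 -0.09] twist y 0.02 dist mm 4.7
```

View pics/w6.png

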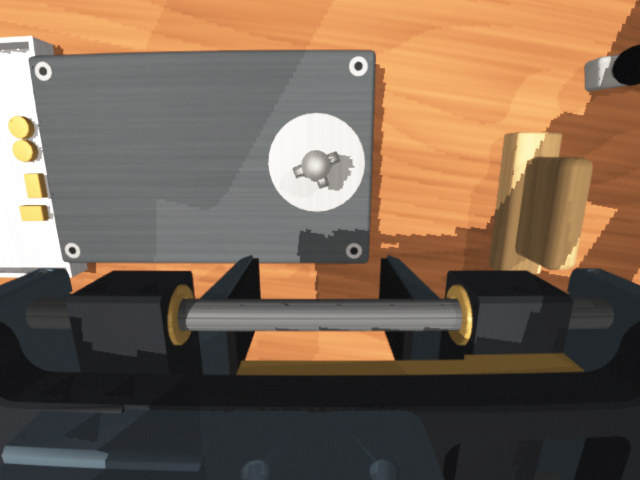

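View pics/w6c.png

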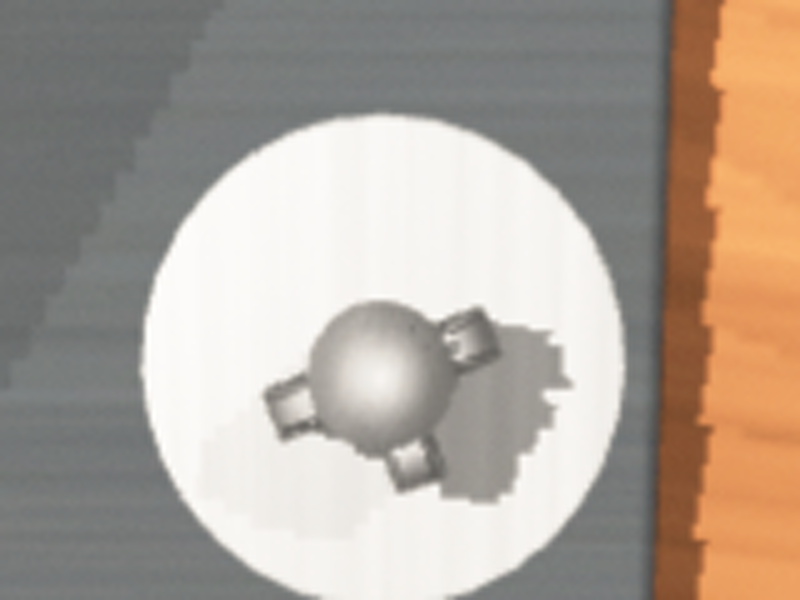

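The wrist crop shows the shaft core at (380,375) with splines at (470,340), (290,405) and (415,462). None lies towards the upper left, i.e. the robot side. That doesn't match "+x roughly along the fixture's -y", so I'll verify with depth and zoom on the lever's bore.

```bash
python3 - <<'E'
from h import *
import pickle
I=pickle.load(open('w6.pkl','rb'));z=np.load('w6.npz');d=z['d'];p=z['p']
P=[]
for v in range(120,215):
    for u in range(265,370):
        P.append(np.r_[pt(I,u,v,d[v,u]),u,v])
P=np.array(P)
print('plate z',np.median(P[(P[:,2]<40),2]))
T=P[P[:,2]>67];print('top',T[:,:3].mean(0).round(1),len(T), 'max z',P[:,2].max())
(c,r)=cv2.minEnclosingCircle(T[:,:2].astype(np.float32));print('top circle',c,r)
S=P[(P[:,2]>50)&(P[:,2]<66)]
# disc centre by bright mask contour
g=cv2.cvtColor(p,cv2.COLOR_RGB2HSV)
m=((g[...,2]>140)&(g[...,1]<40)).astype(np.uint8)*255
m[:,:262]=0;m[:,372:]=0;m[:105]=0;m[215:]=0
cs,_=cv2.findContours(m,cv2.RETR_EXTERNAL,cv2.CHAIN_APPROX_NONE);k=max(cs,key=cv2.contourArea)
w=np.array([onplane(I,*q[0],30)[:2] for q in cv2.convexHull(k)],np.float32)
e=cv2.fitEllipse(w);print('disc',e)
c=np.array(e[0])
r=np.hypot(S[:,0]-c[0],S[:,1]-c[1]);a=np.degrees(np.arctan2(S[:,1]-c[1],S[:,0]-c[0]))
o=(r>10.5)&(r<16)
h,b=np.histogram(a[o],bins=36,range=(-180,180));print([(int(x),int(n)) for x,n in zip(b,h) if n])
for lo in(-180,):
    pass
print('bolts',[onplane(I,u,v,30)[:2].round(1) for u,v in((43,71),(358,66),(354,251),(72,251))])
E
python3 - <<'E'
from h import *
crop(cv2.imread('pics/w1.png')[:,:,::-1],70,165,190,265,6,'pics/w1c.png')
E
```

```text
plate z 31.142089154923582
top [599.3 -70.7  79.6] 714 max z 277.38161833172654
top circle (599.737060546875, -70.77186584472656) 8.961380958557129
disc ((599.7705688476562, -70.90045166015625), (69.24928283691406, 69.29627227783203), 103.8833999633789)
[(-80, 19), (-70, 24), (-60, 24), (-50, 10), (10, 19), (20, 24), (30, 24), (40, 12), (100, 20), (110, 27), (120, 29), (130, 10)]
bolts [array([ 559.1, -266.1]), array([532.6, -50.7]), array([660.6, -34.6]), array([ 687.5, -250.7])]
```

View pics/w1c.png

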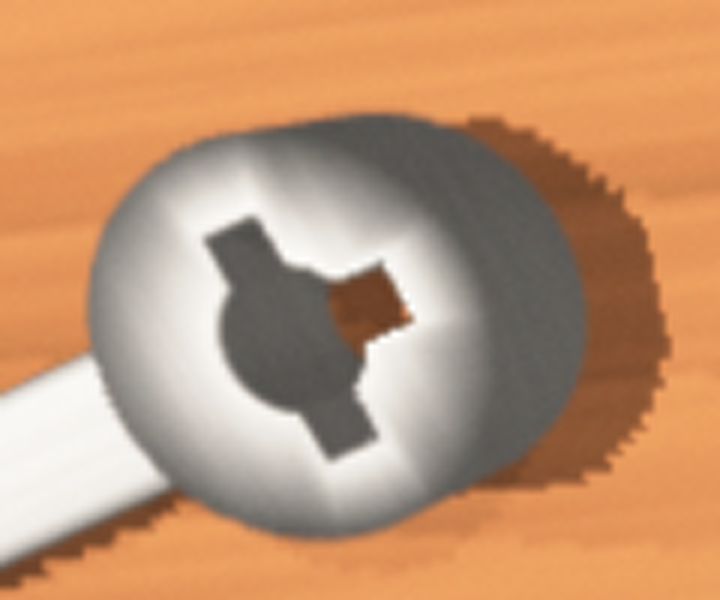

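```bash
python3 -m pendant '[{"delta_pos":[-2,-2,4],"twist":[0,8.2,0],"grip":70},{"delta_pos":[-4,-3,8.2],"twist":[0,16.4,0],"grip":70},{"delta_pos":[-6,-3,12.4],"twist":[0,24.6,0],"grip":80},{"delta_pos":[-8.2,-3,16.6],"twist":[0,32.8,0],"grip":80},{"delta_pos":[-10,-3,20.5],"twist":[0,41,0],"grip":80}]' 30
python3 - <<'E'
from h import *
go(488.4,203,110,-74)
E
```

```text
time_s: 11.6
ee_pos: [536.0, 132.1, 135.7]
ee_rot: [-90.0, 0.0, -34.3]
force: [1.7, -0.1, -0.5]
gripper_width: 72.8
t 11.6 at [536.  132.1 135.7] [-8.998e+01  1.000e-02 -3.435e+01] w 72.8 F [ 1.7 -0.1 -0.5]
-> delta_pos cm [-7.93  2.57  3.17] twist y 39.65 dist mm 89.2
```

```bash
python3 -m pendant '[{"delta_pos":[-2.5,0,1],"twist":[0,8.2,0],"grip":80},{"delta_pos":[-5,1,2],"twist":[0,16.4,0],"grip":80},{"delta_pos":[-7.9,2.6,3.2],"twist":[0,24.6,0],"grip":80},{"delta_pos":[-7.9,2.6,3.2],"twist":[0,32.8,0],"grip":80},{"delta_pos":[-7.9,2.6,3.2],"twist":[0,39.6,0],"grip":80}]' 30
python3 - <<'E'
from h import *
import pickle
I=imaging.camera_info('wrist')
go(488.4,203,110,-74)
p,d=imaging.grab_frame('wrist');cv2.imwrite('pics/w7.png',p[:,:,::-1]);np.savez('w7.npz',p=p,d=d)
I=imaging.camera_info('wrist');pickle.dump(I,open('w7.pkl','wb'));go(488.4,203,110,-74)
E
```

```text
time_s: 12.1
ee_pos: [489.0, 202.2, 109.1]
ee_rot: [-90.1, -0.0, -73.8]
force: [0.6, -0.2, 1.1]
gripper_width: 72.7
t 12.1 at [489.  202.2 109.1] [-90.05  -0.   -73.79] w 72.7 F [ 0.6 -0.2  1.1]
-> delta_pos cm [-0.1  -0.09 -0.03] twist y 0.21 dist mm 1.4
t 12.15 at [489.5 201.9 109.4] [-90.01   0.   -73.99] w 73.0 F [ 0.4 -0.1 -0.3]
-> delta_pos cm [-0.14 -0.06 -0.08] twist y 0.01 dist mm 1.7
```

View pics/w7.png

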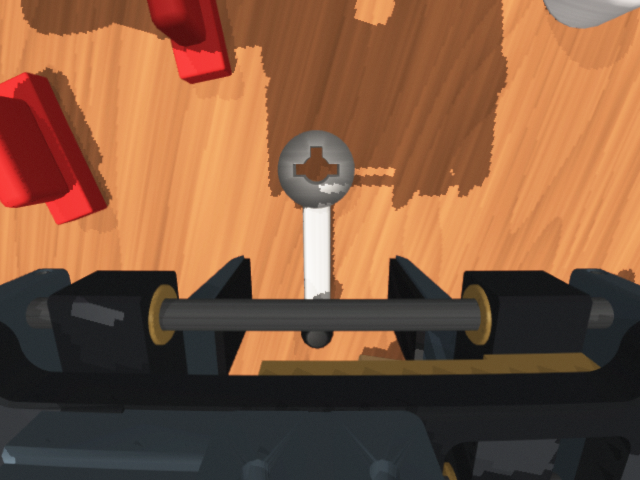

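The wrist view shows the lever's hub at (316,168), the bore slots, and the arm centred between the fingers at u≈317 and parallel to the tool x. I'll descend to 3 mm above the bench and grip.

```bash
python3 -m pendant '[{"delta_pos":[0,3,-0.05],"twist":[0,0,0],"grip":80},{"delta_pos":[0,6,-0.1],"twist":[0,0,0],"grip":80},{"delta_pos":[0,8.5,-0.1],"twist":[0,0,0],"grip":80},{"delta_pos":[0,10,-0.1],"twist":[0,0,0],"grip":80},{"delta_pos":[0,10.5,-0.1],"twist":[0,0,0],"grip":80}]' 55
python3 -m pendant '[{"delta_pos":[0,0,0],"twist":[0,0,0],"grip":60},{"delta_pos":[0,0,0],"twist":[0,0,0],"grip":30},{"delta_pos":[0,0,0],"twist":[0,0,0],"grip":0},{"delta_pos":[0,0,0],"twist":[0,0,0],"grip":0},{"delta_pos":[0,0,0],"twist":[0,0,0],"grip":0}]' 55
python3 -m pendant '[{"delta_pos":[0,0,0],"twist":[0,0,0],"grip":0},{"delta_pos":[0,0,0],"twist":[0,0,0],"grip":0},{"delta_pos":[0,0,0],"twist":[0,0,0],"grip":0},{"delta_pos":[0,0,0],"twist":[0,0,0],"grip":0},{"delta_pos":[0,0,0],"twist":[0,0,0],"grip":0}]' 55
python3 - <<'E'
from h import *
go(488.4,203,110,-74)
E
```

```text
time_s: 12.65
ee_pos: [488.0, 200.6, 2.9]
ee_rot: [-90.2, -0.0, -73.5]
force: [-0.3, -0.1, 0.2]
gripper_width: 73.2
time_s: 13.15
ee_pos: [489.3, 201.2, 5.1]
ee_rot: [-89.9, 0.0, -73.6]
force: [0.5, -0.2, 0.4]
gripper_width: 35.5
time_s: 13.65
ee_pos: [488.2, 200.9, 4.5]
ee_rot: [-90.1, -0.0, -73.6]
force: [-4.1, -1.0, 4.7]
gripper_width: 21.6
t 13.65 at [488.2 200.9   4.5] [-90.09  -0.   -73.6 ] w 21.6 F [-4.1 -1.   4.7]
-> delta_pos cm [ -0.2  -10.55   0.08] twist y 0.4 dist mm 105.5
```

```bash
python3 -m pendant '[{"delta_pos":[0,-1,0],"twist":[0,0,0],"grip":0},{"delta_pos":[0,-3,0],"twist":[0,0,0],"grip":0},{"delta_pos":[0,-6,0],"twist":[0,0,0],"grip":0},{"delta_pos":[0,-9,0],"twist":[0,0,0],"grip":0},{"delta_pos":[0,-11,0],"twist":[0,0,0],"grip":0}]' 55
python3 - <<'E'
from h import *
import pickle
I=imaging.camera_info('wrist')
p,d=imaging.grab_frame('wrist');cv2.imwrite('pics/w8.png',p[:,:,::-1]);np.savez('w8.npz',p=p,d=d)
pickle.dump(imaging.camera_info('wrist'),open('w8.pkl','wb'));go(551.6,-97.6,114,-151)
p,d=imaging.grab_frame('scene');crop(p,340,150,500,270,5,'pics/s8.png')
E
```

```text
time_s: 14.15
ee_pos: [490.3, 201.5, 116.6]
ee_rot: [-89.8, 0.0, -73.6]
force: [0.8, 0.3, -4.0]
gripper_width: 21.7
t 14.2 at [492.  202.2 119.4] [-8.946e+01  4.000e-02 -7.361e+01] w 21.6 F [ 1.5  0.9 -0.7]
-> delta_pos cm [30.44  0.54 -2.74] twist y 77.39 dist mm 305.7
```

View pics/w8.png

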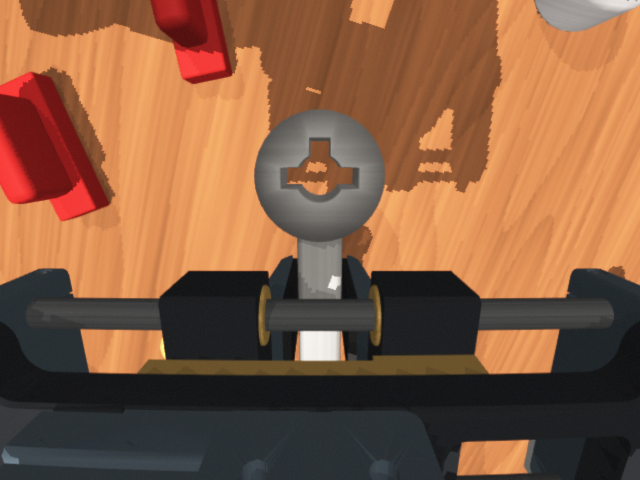

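View pics/s8.png

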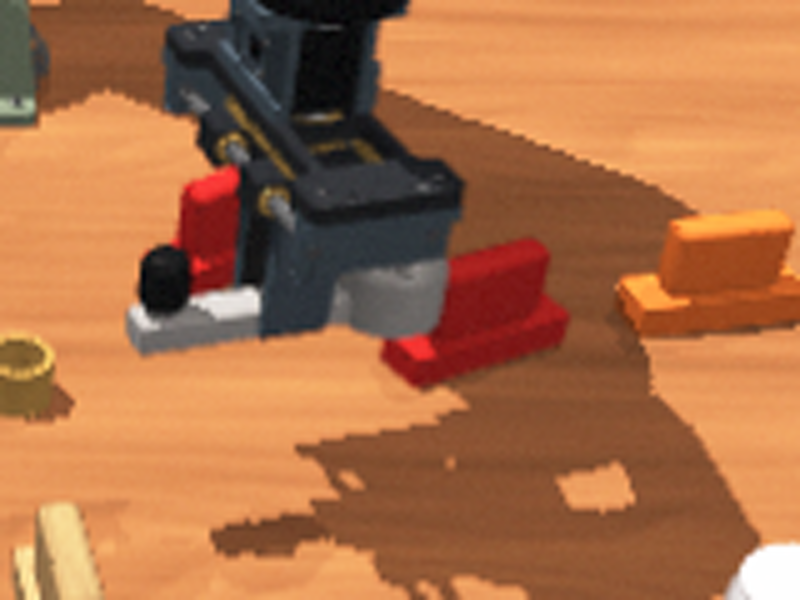

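```bash
python3 -m pendant '[{"delta_pos":[3,0,-0.8],"twist":[0,7.8,0],"grip":0},{"delta_pos":[6.2,0,-1.6],"twist":[0,15.6,0],"grip":0},{"delta_pos":[9.4,0,-2.5],"twist":[0,23.4,0],"grip":0},{"delta_pos":[12.6,0,-3.4],"twist":[0,31.2,0],"grip":0},{"delta_pos":[15.8,0,-4.2],"twist":[0,39,0],"grip":0}]' 55
python3 - <<'E'
from h import *
go(499,-126.6,114,-151)
E
```

```text
time_s: 14.75
ee_pos: [492.4, 36.3, 112.9]
ee_rot: [-90.1, -0.1, -112.9]
force: [0.8, 0.1, -4.0]
gripper_width: 21.4
t 14.75 at [492.4  36.3 112.9] [-9.0100e+01 -5.0000e-02 -1.1291e+02] w 21.4 F [ 0.8  0.1 -4. ]
-> delta_pos cm [14.75 -0.11  6.95] twist y 38.09 dist mm 163.0
```

```bash
python3 -m pendant '[{"delta_pos":[3,0,1.4],"twist":[0,8,0],"grip":0},{"delta_pos":[6.2,0,2.8],"twist":[0,16,0],"grip":0},{"delta_pos":[9.4,0,4.2],"twist":[0,24,0],"grip":0},{"delta_pos":[12.6,0,5.6],"twist":[0,32,0],"grip":0},{"delta_pos":[14.7,0,6.9],"twist":[0,38.1,0],"grip":0}]' 55
python3 -m pendant '[{"delta_pos":[0,0,0],"twist":[0,0,0],"grip":0},{"delta_pos":[0,0,0],"twist":[0,0,0],"grip":0},{"delta_pos":[0,0,0],"twist":[0,0,0],"grip":0},{"delta_pos":[0,0,0],"twist":[0,0,0],"grip":0},{"delta_pos":[0,0,0],"twist":[0,0,0],"grip":0}]' 55
python3 - <<'E'
from h import *
import pickle
go(499,-126.6,114,-151)
p,d=imaging.grab_frame('wrist');cv2.imwrite('pics/w9.png',p[:,:,::-1]);np.savez('w9.npz',p=p,d=d)
pickle.dump(imaging.camera_info('wrist'),open('w9.pkl','wb'));go(499,-126.6,114,-151)
E
```

```text
time_s: 15.25
ee_pos: [499.4, -126.5, 112.8]
ee_rot: [-90.1, -0.1, -151.1]
force: [0.3, -0.5, -4.0]
gripper_width: 21.7
time_s: 15.75
ee_pos: [500.4, -123.7, 114.3]
ee_rot: [-90.0, -0.0, -150.6]
force: [-0.7, -0.1, -3.1]
gripper_width: 21.5
t 15.75 at [ 500.4 -123.7  114.3] [ -90.02   -0.   -150.61] w 21.5 F [-0.7 -0.1 -3.1]
-> delta_pos cm [0.26 0.03 0.19] twist y 0.39 dist mm 3.2
t 15.8 at [ 500.4 -123.8  114.4] [-9.0010e+01  1.0000e-02 -1.5062e+02] w 21.3 F [-0.3 -0.4 -3.5]
-> delta_pos cm [0.26 0.04 0.17] twist y 0.38 dist mm 3.1
```

View pics/w9.png

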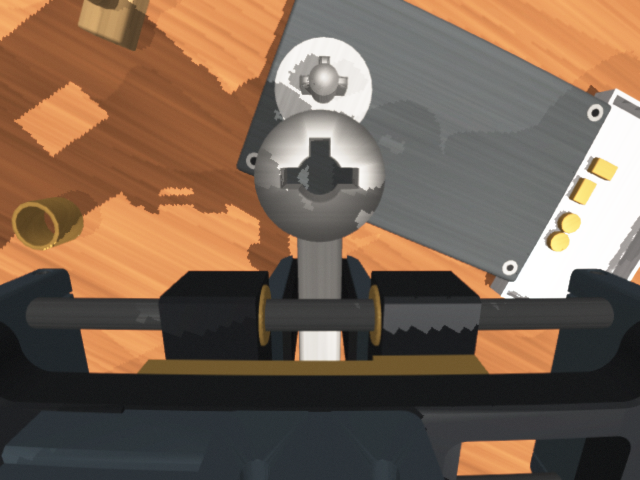

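The wrist view shows the bore at (319,175) and the shaft at (323,80), with splines up, left and right matching the slots. I'll measure the offset precisely.

```bash
cat > m.py <<'E'
from h import *
import pickle,sys
def world(I,d):
    vv,uu=np.mgrid[0:480,0:640]
    X=np.stack([(uu-I['cx'])/I['fx'],(vv-I['cy'])/I['fy']],-1);Y=X.copy()
    for _ in range(20):Y=X/(1+I['k1']*(Y**2).sum(-1,keepdims=True))
    C=np.concatenate([Y,np.ones((480,640,1))],-1)*d[...,None]
    return ((C-np.array(I['t']))@np.array(I['R']))
def circ(q):
    A=np.c_[2*q,np.ones(len(q))];s=np.linalg.lstsq(A,(q**2).sum(1),rcond=None)[0];return s[:2],np.sqrt(s[2]+s[:2]@s[:2])
def toolf(v,yaw):
    a=np.radians(yaw);return np.array([v[0]*np.cos(a)+v[1]*np.sin(a),-v[0]*np.sin(a)+v[1]*np.cos(a)])
E
python3 - <<'E'
from m import *
I=pickle.load(open('w9.pkl','rb'));z=np.load('w9.npz');p=z['p'];d=z['d'];W=world(I,d);s=state();yaw=s['ee_rot'][2];T=np.array(s['ee_pos'])
vv,uu=np.mgrid[0:480,0:640]
roi=(vv>95)&(vv<250)&(uu>240)&(uu<400)
hub=roi&(W[...,2]>T[2]+15)&(W[...,2]<T[2]+32)
Q=W[hub];zt=np.median(Q[:,2]);print('hub top z',zt,'rel TCP',zt-T[2], len(Q))
# tilt: plane fit
A=np.c_[Q[:,:2],np.ones(len(Q))];k=abs(Q[:,2]-zt)<3;c=np.linalg.lstsq(A[k],Q[k,2],rcond=None)[0];print('slopes',c[:2])
m=(hub.astype(np.uint8))*255
cs,h=cv2.findContours(m,cv2.RETR_CCOMP,cv2.CHAIN_APPROX_NONE)
k=max(cs,key=cv2.contourArea);k=k[k[:,0,1]<225]
w=np.array([onplane(I,*q[0],zt)[:2] for q in k]);ch,r=circ(w);e=abs(np.hypot(*(w-ch).T)-r);ch,r=circ(w[e<1.5]);print('hub',ch,r)
holes=[q for q,hh in zip(cs,h[0]) if hh[3]>=0];k=max(holes,key=cv2.contourArea)
w=np.array([onplane(I,*q[0],zt)[:2] for q in k]);b=(w-ch)
t=np.array([toolf(x,yaw) for x in b]);print('bore extents tool x',t[:,0].min(),t[:,0].max(),'z',t[:,1].min(),t[:,1].max())
lo=t[t[:,1]<-12];hi=t[t[:,1]>12];print('slot -z mid x',(lo[:,0].min()+lo[:,0].max())/2,'slot +z',(hi[:,0].min()+hi[:,0].max())/2)
f=t[t[:,0]<-12];print('slot -x mid z',(f[:,1].min()+f[:,1].max())/2)
print('bore centre rel TCP (tool)',toolf(ch-T[:2],yaw))
# shaft
S=W[(vv<112)&(vv>50)&(uu>290)&(uu<360)]
tt=S[(S[:,2]>67)&(S[:,2]<90)];print('shaft top n',len(tt),tt.mean(0),np.percentile(tt[:,2],95))
cc,rr=cv2.minEnclosingCircle(tt[:,:2].astype(np.float32));print('encl',cc,rr)
# disc
hsv=cv2.cvtColor(p,cv2.COLOR_RGB2HSV)
pl=W[(vv<100)&(uu>280)&(uu<370)]
dm=((hsv[...,2]>150)&(hsv[...,1]<40)&(vv<118)&(vv>30)&(uu>268)&(uu<378)).astype(np.uint8)*255
k=max(cv2.findContours(dm,cv2.RETR_EXTERNAL,cv2.CHAIN_APPROX_NONE)[0],key=cv2.contourArea);k=k[k[:,0,1]<85]
w=np.array([onplane(I,*q[0],30)[:2] for q in k]);cd,r=circ(w)
for _ in range(4):
    e=abs(np.hypot(*(w-cd).T)-r);cd,r=circ(w[e<1.0])
print('disc',cd,r,(e<1).sum())
for n,sc in(('top',np.array(cc)),('disc',cd)):
    print(n,'move tool x,z mm',toolf(sc-ch,yaw))
    o=S[(S[:,2]>50)&(S[:,2]<66)];q=np.array([toolf(x,yaw) for x in o[:,:2]-sc]);rr=np.hypot(*q.T);a=np.degrees(np.arctan2(q[:,1],q[:,0]));g=(rr>11)&(rr<15.5)
    for a0 in(90,-90,180):
        dd=(a-a0+180)%360-180;mm=g&(abs(dd)<35);print('  spline',a0,dd[mm].mean(),mm.sum())
print(yaw,T)
E
```

```text
hub top z 138.4824837082473 rel TCP 24.065383638299082 11198
slopes [-0.00064996 -0.00270108]
hub [551.46534258 -95.43751404] 27.880970205142674
bore extents tool x -16.951117542114396 9.385851643821649 z -15.95950535249041 16.049672621656157
slot -z mid x -0.45196110852598537 slot +z -0.46309040086907993
slot -x mid z 0.10311472551059042
bore centre rel TCP (tool) [-58.38923394   0.28010325]
shaft top n 726 [599.0911925  -71.42487733  71.30556948] 73.79974776741072
encl (599.7351684570312, -71.14679718017578) 8.979488372802734
disc [600.05702968 -70.92522045] 34.28756195410851 133
top move tool x,z mm [-53.97874279   2.51203946]
  spline 90 -5.0881327649311325 97
  spline -90 2.344921128235524 102
  spline 180 -1.4348016293526247 61
disc move tool x,z mm [-54.36791166   2.47684741]
  spline 90 -7.1468466170756155 98
  spline -90 4.236254898458668 101
  spline 180 -1.8513639171044427 56
-150.6227059601677 [ 500.44707336 -123.83676234  114.41710007]
```

The bore and shaft are both measured in one image. The hub radius comes out at 27.9 (28 given), the hub is level, and the shaft agrees with the earlier view to about 0.5 mm. I'll move over the shaft.

```bash
python3 -m pendant '[{"delta_pos":[-2,0,0.05],"twist":[0,0.3,0],"grip":0},{"delta_pos":[-4,0,0.1],"twist":[0,0.6,0],"grip":0},{"delta_pos":[-5.39,0,0.15],"twist":[0,1,0],"grip":0},{"delta_pos":[-5.39,1,0.15],"twist":[0,1,0],"grip":0},{"delta_pos":[-5.39,2,0.15],"twist":[0,1,0],"grip":0}]' 55
python3 -m pendant '[{"delta_pos":[0,0.8,0],"twist":[0,0,0],"grip":0},{"delta_pos":[0,0.8,0],"twist":[0,0,0],"grip":0},{"delta_pos":[0,0.8,0],"twist":[0,0,0],"grip":0},{"delta_pos":[0,0.8,0],"twist":[0,0,0],"grip":0},{"delta_pos":[0,0.8,0],"twist":[0,0,0],"grip":0}]' 55
python3 - <<'E'
from m import *
go(551,-99,34,-151.6)
p,d=imaging.grab_frame('wrist');crop(p,240,100,400,220,5,'pics/w10.png');np.savez('w10.npz',p=p,d=d)
I=imaging.camera_info('wrist');pickle.dump(I,open('w10.pkl','wb'));s=state();yaw=s['ee_rot'][2];T=np.array(s['ee_pos'])
W=world(I,d);vv,uu=np.mgrid[0:480,0:640]
roi=(vv>95)&(vv<250)&(uu>240)&(uu<400)
hub=roi&(W[...,2]>T[2]+18)&(W[...,2]<T[2]+32);zt=np.median(W[hub][:,2]);print(T,yaw,zt)
cs,h=cv2.findContours(hub.astype(np.uint8)*255,cv2.RETR_EXTERNAL,cv2.CHAIN_APPROX_NONE);k=max(cs,key=cv2.contourArea);k=k[k[:,0,1]<225]
w=np.array([onplane(I,*q[0],zt)[:2] for q in k]);ch,r=circ(w);e=abs(np.hypot(*(w-ch).T)-r);ch,r=circ(w[e<1.5]);print('hub',ch,r,'err to shaft tool',toolf(np.array([599.85,-71.0])-ch,yaw))
for zz in(72,30):print(proj(I,[599.85,-71.0,zz]))
print('bore px',proj(I,[*ch,zt]))
E
```

```text
time_s: 16.3
ee_pos: [547.5, -99.3, 93.5]
ee_rot: [-90.0, -0.1, -151.6]
force: [-0.4, 0.2, -3.2]
gripper_width: 21.7
time_s: 16.8
ee_pos: [548.4, -99.7, 86.9]
ee_rot: [-90.0, 0.0, -151.7]
force: [-0.7, -0.4, -3.2]
gripper_width: 21.6
t 16.8 at [548.4 -99.7  86.9] [-8.9970e+01  5.0000e-02 -1.5172e+02] w 21.6 F [-0.7 -0.4 -3.2]
-> delta_pos cm [-0.26  5.29  0.06] twist y -0.12 dist mm 53.0
[548.41289034 -99.67757551  86.90643284] -151.71189246874334 110.99988827206568
hub [599.96056954 -72.22205719] 27.884803699240226 err to shaft tool [-0.48177471 -1.12851342]
[317.10666313 172.43521119]
[317.46262591 169.25499068]
bore px [319.23680371 178.12919005]
```

View pics/w10.png

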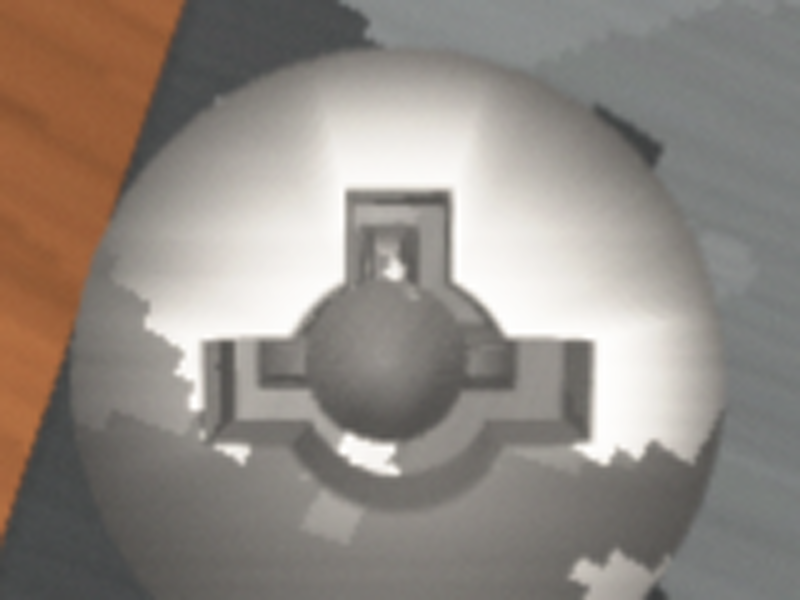

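The core shows in the bore at (387,360), and slots and splines are parallel. The remaining offset is about 1.1 mm towards tool -z. I'll correct it and descend in stages.

```bash
python3 -m pendant '[{"delta_pos":[-0.03,0,-0.11],"twist":[0,0,0],"grip":0},{"delta_pos":[-0.03,0.5,-0.11],"twist":[0,0,0],"grip":0},{"delta_pos":[-0.03,1.0,-0.11],"twist":[0,0,0],"grip":0},{"delta_pos":[-0.03,1.4,-0.11],"twist":[0,0,0],"grip":0},{"delta_pos":[-0.03,1.7,-0.11],"twist":[0,0,0],"grip":0}]' 55
python3 - <<'E'
from m import *
go(548.4,-99.7,34,-151.6)
p,d=imaging.grab_frame('wrist');crop(p,240,100,400,220,5,'pics/w11.png')
I=imaging.camera_info('wrist');s=state();yaw=s['ee_rot'][2];T=np.array(s['ee_pos'])
W=world(I,d);vv,uu=np.mgrid[0:480,0:640]
roi=(vv>95)&(vv<250)&(uu>240)&(uu<400)
hub=roi&(W[...,2]>T[2]+18)&(W[...,2]<T[2]+32);zt=np.median(W[hub][:,2]);print(T,yaw,zt)
cs,h=cv2.findContours(hub.astype(np.uint8)*255,cv2.RETR_EXTERNAL,cv2.CHAIN_APPROX_NONE);k=max(cs,key=cv2.contourArea);k=k[k[:,0,1]<225]
w=np.array([onplane(I,*q[0],zt)[:2] for q in k]);ch,r=circ(w);e=abs(np.hypot(*(w-ch).T)-r);ch,r=circ(w[e<1.5]);print('hub',ch,r,'err to shaft tool',toolf(np.array([599.85,-71.0])-ch,yaw))
E
```

```text
time_s: 17.35
ee_pos: [547.6, -98.3, 68.7]
ee_rot: [-90.0, -0.0, -151.7]
force: [-0.3, -0.6, -2.9]
gripper_width: 21.4
t 17.35 at [547.6 -98.3  68.7] [-9.004e+01 -4.000e-02 -1.517e+02] w 21.4 F [-0.3 -0.6 -2.9]
-> delta_pos cm [-0.    3.47  0.16] twist y -0.1 dist mm 34.8
[547.39764364 -98.266477    68.37401268] -151.70065942607715 92.36596634400082
hub [598.99602224 -70.83740092] 27.885811588567616 err to shaft tool [-0.67482808  0.54801783]
```

View pics/w11.png

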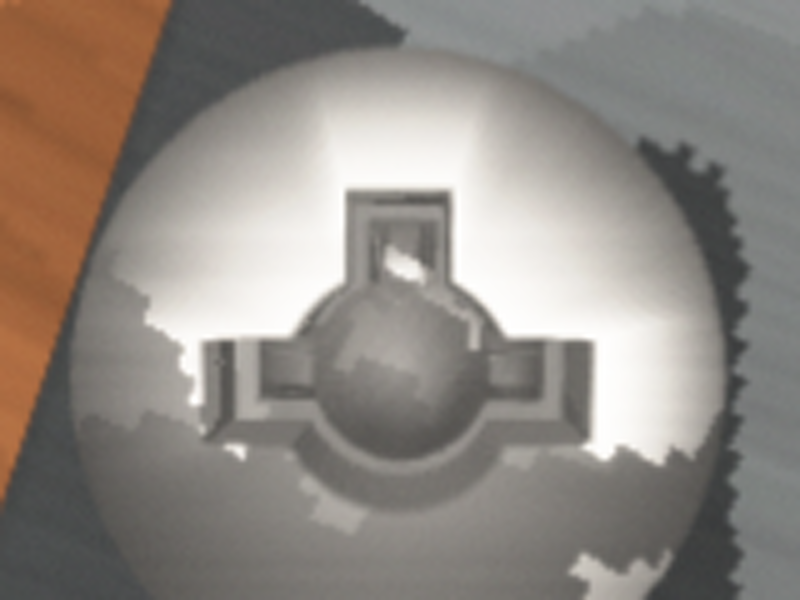

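```bash
python3 -m pendant '[{"delta_pos":[-0.05,0,0.04],"twist":[0,0,0],"grip":0},{"delta_pos":[-0.05,0.4,0.04],"twist":[0,0,0],"grip":0},{"delta_pos":[-0.05,0.8,0.04],"twist":[0,0,0],"grip":0},{"delta_pos":[-0.05,1.2,0.04],"twist":[0,0,0],"grip":0},{"delta_pos":[-0.05,1.5,0.04],"twist":[0,0,0],"grip":0}]' 55
python3 - <<'E'
from m import *
go(548.4,-99.7,34,-151.6)
p,d=imaging.grab_frame('wrist');crop(p,240,100,400,220,5,'pics/w12.png')
E
```

```text
time_s: 17.9
ee_pos: [548.4, -98.5, 53.9]
ee_rot: [-90.0, -0.0, -151.7]
force: [0.0, 0.6, -3.4]
gripper_width: 21.5
t 17.9 at [548.4 -98.5  53.9] [-9.0020e+01 -2.0000e-02 -1.5171e+02] w 21.5 F [ 0.   0.6 -3.4]
-> delta_pos cm [0.06 1.99 0.11] twist y -0.11 dist mm 20.0
```

View pics/w12.png

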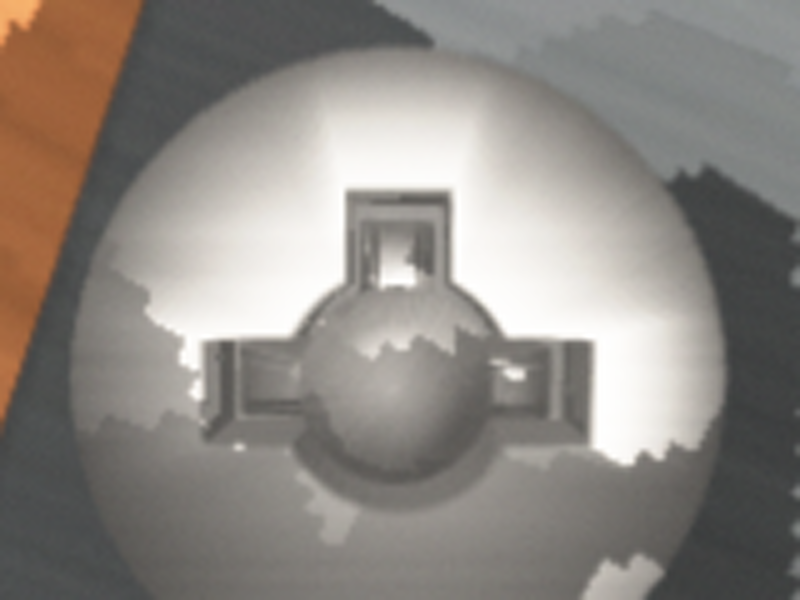

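The splines are inside the slots and the force is unchanged. Continuing down to the plate.

```bash
python3 -m pendant '[{"delta_pos":[0,0.4,0],"twist":[0,0,0],"grip":0},{"delta_pos":[0,0.8,0],"twist":[0,0,0],"grip":0},{"delta_pos":[0,1.2,0],"twist":[0,0,0],"grip":0},{"delta_pos":[0,1.6,0],"twist":[0,0,0],"grip":0},{"delta_pos":[0,1.8,0],"twist":[0,0,0],"grip":0}]' 55
python3 -m pendant '[{"delta_pos":[0,0.05,0],"twist":[0,0,0],"grip":0},{"delta_pos":[0,0.1,0],"twist":[0,0,0],"grip":0},{"delta_pos":[0,0.15,0],"twist":[0,0,0],"grip":0},{"delta_pos":[0,0.15,0],"twist":[0,0,0],"grip":0},{"delta_pos":[0,0.15,0],"twist":[0,0,0],"grip":0}]' 55
python3 - <<'E'
from m import *
go(548.4,-99.7,34,-151.6)
E
```

```text
time_s: 18.45
ee_pos: [548.3, -98.5, 35.9]
ee_rot: [-90.0, -0.0, -151.7]
force: [0.3, -0.3, -3.5]
gripper_width: 21.7
time_s: 18.95
ee_pos: [548.6, -98.5, 35.0]
ee_rot: [-90.0, 0.0, -151.7]
force: [0.0, 0.2, -4.3]
gripper_width: 21.0
t 18.95 at [548.6 -98.5  35. ] [-8.999e+01  2.000e-02 -1.517e+02] w 21.0 F [ 0.   0.2 -4.3]
-> delta_pos cm [0.08 0.1  0.09] twist y -0.1 dist mm 1.6
```

Within about 1 mm of the plate. I'll lower a little more to touch, then let go.

```bash
python3 -m pendant '[{"delta_pos":[0,0.05,0],"twist":[0,0,0],"grip":0},{"delta_pos":[0,0.1,0],"twist":[0,0,0],"grip":0},{"delta_pos":[0,0.1,0],"twist":[0,0,0],"grip":0},{"delta_pos":[0,0.1,0],"twist":[0,0,0],"grip":0},{"delta_pos":[0,0.1,0],"twist":[0,0,0],"grip":0}]' 55
python3 -m pendant '[{"delta_pos":[0,0,0],"twist":[0,0,0],"grip":30},{"delta_pos":[0,0,0],"twist":[0,0,0],"grip":45},{"delta_pos":[0,0,0],"twist":[0,0,0],"grip":45},{"delta_pos":[0,0,0],"twist":[0,0,0],"grip":45},{"delta_pos":[0,0,0],"twist":[0,0,0],"grip":45}]' 30
python3 - <<'E'
from m import *
go(548.4,-99.7,134,-151.6)
E
```

```text
time_s: 19.45
ee_pos: [548.7, -98.5, 34.5]
ee_rot: [-90.0, 0.0, -151.7]
force: [-3.2, 0.5, 5.1]
gripper_width: 21.2
time_s: 19.95
ee_pos: [548.6, -98.5, 33.8]
ee_rot: [-90.0, 0.0, -151.7]
force: [-0.8, -0.5, -0.5]
gripper_width: 41.4
t 19.95 at [548.6 -98.5  33.8] [-9.0000e+01  1.0000e-02 -1.5171e+02] w 41.4 F [-0.8 -0.5 -0.5]
-> delta_pos cm [  0.08 -10.02   0.09] twist y -0.11 dist mm 100.2
```

```bash
python3 -m pendant '[{"delta_pos":[0,-1.5,0],"twist":[0,0,0],"grip":45},{"delta_pos":[0,-4,0],"twist":[0,0,0],"grip":45},{"delta_pos":[0,-8,0],"twist":[0,0,0],"grip":45},{"delta_pos":[0,-12,0],"twist":[0,0,0],"grip":45},{"delta_pos":[0,-15,0],"twist":[0,0,0],"grip":45}]' 30
python3 -m pendant '[{"delta_pos":[0,0,0],"twist":[0,0,0],"grip":45},{"delta_pos":[0,0,0],"twist":[0,0,0],"grip":45},{"delta_pos":[0,0,0],"twist":[0,0,0],"grip":45},{"delta_pos":[0,0,0],"twist":[0,0,0],"grip":45},{"delta_pos":[0,0,0],"twist":[0,0,0],"grip":45}]' 30
python3 - <<'E'
from m import *
go(548.4,-99.7,134,-151.6)
p,d=imaging.grab_frame('wrist');cv2.imwrite('pics/w13.png',p[:,:,::-1])
I=imaging.camera_info('wrist');s=state();yaw=s['ee_rot'][2]
W=world(I,d);vv,uu=np.mgrid[0:480,0:640]
roi=(vv>60)&(vv<255)&(uu>240)&(uu<400)
def slope(mask):
    Q=W[mask];A=np.c_[Q[:,:2],np.ones(len(Q))];return np.linalg.lstsq(A,Q[:,2],rcond=None)[0][:2].round(4)
hub=roi&(W[...,2]>54)&(W[...,2]<62)
pl=(vv<250)&(W[...,2]>26)&(W[...,2]<34);print('plate z',np.median(W[pl][:,2]),'hub z',np.median(W[hub][:,2]),'hub slope',slope(hub))
k=max(cv2.findContours(hub.astype(np.uint8)*255,cv2.RETR_EXTERNAL,cv2.CHAIN_APPROX_NONE)[0],key=cv2.contourArea)
w=np.array([onplane(I,*q[0],58)[:2] for q in k]);c,r=circ(w)
for _ in range(4):
    e=abs(np.hypot(*(w-c).T)-r);c,r=circ(w[e<1.2])
print('hub',c,r)
p,d=imaging.grab_frame('scene');cv2.imwrite('pics/s13.png',p[:,:,::-1]);crop(p,140,200,340,320,4,'pics/s13c.png')
p,d=imaging.grab_frame('top');cv2.imwrite('pics/t13.png',p[:,:,::-1])
E
```

```text
time_s: 20.45
ee_pos: [549.2, -98.6, 186.5]
ee_rot: [-89.9, 0.1, -151.7]
force: [-0.2, 0.2, -0.4]
gripper_width: 40.8
time_s: 20.95
ee_pos: [548.0, -98.4, 182.7]
ee_rot: [-90.1, -0.1, -151.7]
force: [-0.1, 0.0, 0.3]
gripper_width: 41.1
t 20.95 at [548.  -98.4 182.7] [-9.009e+01 -1.000e-01 -1.517e+02] w 41.1 F [-0.1  0.   0.3]
-> delta_pos cm [0.03 4.87 0.13] twist y -0.1 dist mm 48.7
plate z 31.046619373955856 hub z 58.97950011146684 hub slope [ 0.0013 -0.0013]
hub [600.64802748 -71.26838424] 27.805176075593007
```

View pics/w13.png

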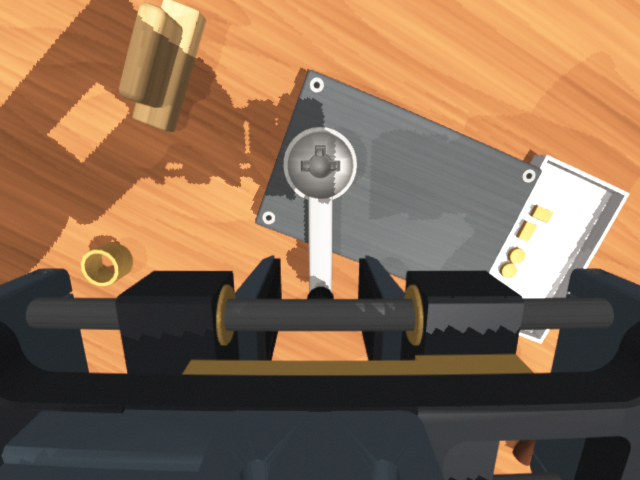

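View pics/s13.png

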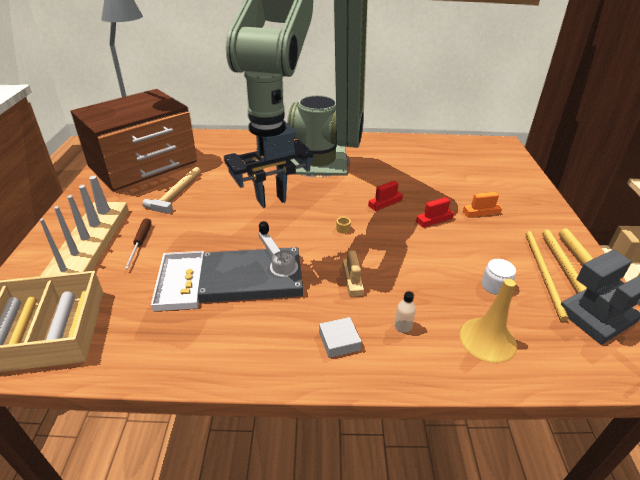

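View pics/s13c.png

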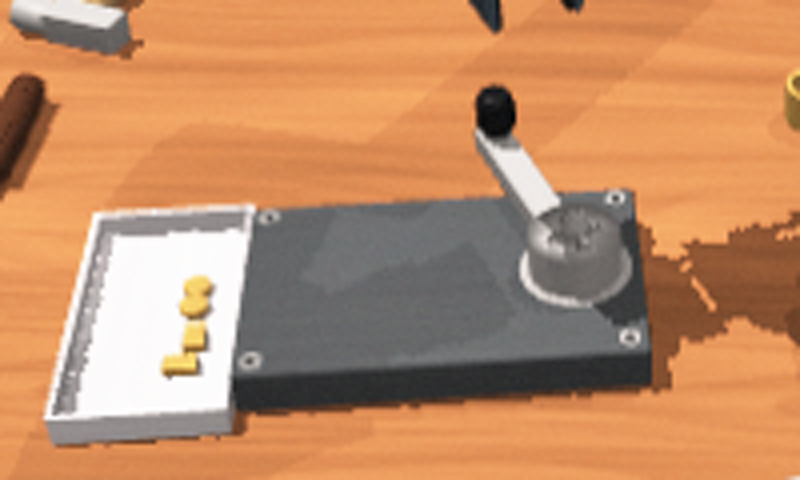

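The lever sits flat: its hub top is 27.9 mm above the plate and its centre is within 1 mm of the shaft. The chips are in the tray at scene (187,281), the scraper stands on the bench at (353,273), and everything else is where it was. Handing in.

```bash
python3 -c "
from workcell import job
print(job.job_done())"
```

```text
the job is handed in; nothing more can be done
None
```

The fixture is ready, and I handed the job in at about 21 s of the 70 s allowed; no verdict was reported.

- **Offcuts:** I pushed all four off the plate into the tray with the wooden scraper. The last pictures show all four in the tray.
- **Scraper:** It stands on the bench at about (613, 97), more than 400 mm from the tray's centre.
- **Lever:** It is threaded on to the shaft and released.
  - The hub top measured 27.9 mm above the plate (28 when flat), and the hub slope is about 0.002 rad.
  - The hub centre is about 0.8 mm from the shaft axis.
- **Other things on the bench:** They look unmoved in the scene picture, but I did not measure their positions again.

**What disagreed:**
- The description puts the shaft's +x roughly along the fixture's -y. The images showed the side without a spline at about -151° in the world, some 68° away from that. I followed the splines, and the lever went on with no rise in force until it touched the plate.
- The scene and top cameras differed by about 4 mm in x, so I aligned the lever from wrist pictures showing both bore and shaft.

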